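# Sort the tapenade jars by the stamp under the base

## Robot

A 7-joint arm with a two-finger parallel gripper is mounted at the origin on the work surface. World frame = base frame: x ahead of the robot, y to its left, z up, the work surface at z = 0. Lengths are in m, angles in rad, forces in N, time in s.
With the tool pointing down it reaches from about 0.425 to 1.025 m from the base axis. Payload 3.6 kg.
Tool frame: the origin (TCP) lies at the very end of the fingers, on their centre line; the grasp point (between the pads) lies 19 mm behind it; z points along the fingers, y is the line along which they close (so a half turn about z gives the same grasp; the last joint's range is limited). The gripper opens to 85 mm and grips with 20 to 120 N. Pads are 22 mm wide; open, the fingers measure 114 mm over their backs; the gripper's body (76 mm by 85 mm) begins 54 mm behind the grasp point. The pads swing forward as they close: fully open they stand 13 mm farther back than shut.
Start: joints at [1.079, 0.591, 0.048, 1.609, -0.033, 0.943, -0.034], TCP at [0.281, -0.668, 0.231] pointing down, gripper open.
Joint ranges: [-2.69, 2.69], [-0.47, 2.24], [-1.27, 1.36], [0.19, 2.51], [-1.53, 4.68], [0.08, 2.07], [-3.09, 3.09]. Speed limits (rad/s): [2.57, 2.57, 3.14, 3.14, 3.14, 3.14, 3.14].

## Interface

Orientations are given as a unit quaternion [w, x, y, z].
In Python, from workcell import ctrl gives the robot as it stands.
- The arm moves only by the shell command python3 -m inch 'ROWS' [FORCE]. ROWS is JSON, a list that holds one entry, the list of rows, each a list of 5 numbers: the finger opening in m, from 0 to 0.0854, then the shift along the tool's x, y, z in m, then the turn about the tool's z in degrees. In form: [[[claw, dx, dy, dz, twist], ...]]. A call has exactly 8 rows; each row is the pose to reach, as a shift and turn from the pose commanded when the call began, along the tool's axes at that moment; what a row does not reach only later rows make up. A row lasts 1/12 s, in which the tool goes at most 41.7 mm and 7.16 degrees, less where a joint would pass 70% of its speed; a pose out of reach is approached as far as the arm can. A call with a gripper value outside its range is refused whole. The fingers move at their own pace and stop on an object; FORCE is the grip in N (left out, the last holds). Time passes only in rows, so rows that repeat a pose let the fingers close, or fill a call up. It gives the time, the measured TCP pose, the force, the opening and the grip force at its end, in the units of the state.
- ctrl.read_state(): the state, without advancing time (a new reading comes with each control period).
- ctrl.read_camera(name): name is "scene" or "top" or "wrist"; returns (picture, depth): 400x640x3 uint8, red, green, blue; 400x640 float32, m along the optical axis (not along the pixel's ray), 0 where there is no reading.
- ctrl.camera_model(name): a dict with "fx", "fy", "cx", "cy" (pixels), "R" (3x3) and "t" (3): a world point X has camera coordinates R X + t; the wrist camera has in their place "hand_eye" (4x4, takes a point from camera to tool coordinates, whose origin is the TCP and whose axes are the flange's). Camera axes: x right, y down, z forward; pixel columns grow to the right and rows downward; lengths in m; the calibration is good to about 2 mm. A picture is of the moment at which its call begins: read the wrist's pose just before it. camera_model takes no time and is no camera call.
- ctrl.finish_job(): hands the job in; it is judged then, once.
Trained networks look in the newest picture that a camera, given by its name, has taken for a name from the list of things; names that differ only in an ending like _2 or _b are one class to them, and where a whole thing is asked for, a point or a joint stands for the part that bears it (a point fixed in the world has none). Each returns a list of dicts, best first, with "p" (0 to 1); they miss things now and then, are a little off and sometimes report something else, mostly with a low value. They report only what shows in the picture. A call takes as long as a camera call.
- ctrl.search_frame(camera, thing): "centre" ([row, column] as shares, 0 to 1, of the picture: columns of its width, rows of its height, amid what is visible of it).
- ctrl.trace(camera, thing): "pixels" (400x640 bool, what is visible of it) and "centre" ([row, column] as shares, 0 to 1, of the picture: columns of its width, rows of its height, amid what is visible of it).
- ctrl.tip_of(camera, thing): "centre" ([row, column] as shares, 0 to 1, of the picture: columns of its width, rows of its height: a listed point, or the origin of a listed thing).
The state is a dict: "t": time; "qpos": joint angles; "dq": joint speeds; "effort": joint torques, N m; "eef_pos": TCP position; "ee_rot": TCP orientation; "ft_force": force on the tool from outside, world axes, zero at the start; "wrist_torque": the same for the moment, N m; "gripper_width": opening from 0.0 (shut) to 1.0 (fully open); "finger_force": force on a finger pad.
Only numpy, scipy, OpenCV 4.12 (cv2) and the standard library are available. Lean on these libraries where they do the work, as an engineer would, in place of code of your own. Each camera call takes 0.05 s, during which the arm holds its last target. There are 200 camera calls.

## Task

The three tapenade jars on the counter carry their packing stamp on the underside, out of sight. Turn each one up to read it, then stand every jar stamped with a ring upright in the wooden tray, and every jar stamped with a bar upright in the steel tray. They are glass, so set them down rather than letting them drop, and leave the other things on the counter where they are.

Things in the scene. Friction and masses are not known exactly. Their poses are not given: they have to be found in the camera images.
- jar_a_center (a point): one of three glass jars alike from outside: paper band, steel lid; 52 mm diameter (lid 49), 66 mm tall, about 190 g, upright at the start. Point: its centre, 33 mm above the underside; z runs base to lid. The underside, hidden, has a white 43 mm label with a black stamp in its middle: a ring (33 mm outer, 19 mm inner diameter) or a bar (35 x 11 mm). Read it with a camera; no reading gives it
- jar_b_center (a point): one of three glass jars alike from outside: paper band, steel lid; 52 mm diameter (lid 49), 66 mm tall, about 190 g, upright at the start. Point: its centre, 33 mm above the underside; z runs base to lid. The underside, hidden, has a white 43 mm label with a black stamp in its middle: a ring (33 mm outer, 19 mm inner diameter) or a bar (35 x 11 mm). Read it with a camera; no reading gives it
- jar_c_center (a point): one of three glass jars alike from outside: paper band, steel lid; 52 mm diameter (lid 49), 66 mm tall, about 190 g, upright at the start. Point: its centre, 33 mm above the underside; z runs base to lid. The underside, hidden, has a white 43 mm label with a black stamp in its middle: a ring (33 mm outer, 19 mm inner diameter) or a bar (35 x 11 mm). Read it with a camera; no reading gives it
- wood_tray_in (a point): low wooden tray, fixed to the counter, outside 325 mm (its x) by 176 mm (its y) by 34 mm high, walls and floor 8 mm thick; on the left or the right of the counter. The point is the middle of the inner floor (8 mm above the counter); inside it measures 309 x 160 mm, empty at the start
- steel_tray_in (a point): low stainless steel catering tray, fixed to the counter, outside 325 mm (its x) by 176 mm (its y) by 24 mm high (rolled rim to 26 mm), walls and floor 4 mm thick; on the other side of the counter. The point is the middle of the inner floor (4 mm above the counter); inside it measures 317 x 168 mm, empty at the start
- dish: bystander, loose: white tasting dish, 72 mm wide, 28 mm high; origin at its underside
- mill: bystander, loose: turned dark-wood pepper mill, 52 mm wide, 132 mm high; origin at its underside
- oil: bystander, loose: green oil bottle, 56 mm wide, 190 mm high; origin at its underside
- tin: bystander, loose: flat round tin, 84 mm wide, 30 mm high; origin at its underside
- spoon: bystander, loose: wooden spoon lying on the counter, 220 mm long along its x, under 25 mm high; origin at its underside
- saucer: bystander, loose: terracotta saucer, 90 mm wide, 14 mm high; origin at its underside
- tongs: bystander, loose: steel serving tongs lying on the counter, 215 mm long along their x, 45 mm wide, 12 mm high; origin at its underside

How it is judged:
By the outcome, as a careful person would: the job done as asked, in the order asked, and still so for the second after the job is handed in, with the robot touching nothing.
It also fails if it takes over 72 s, if anything falls off the work surface, if the arm or the gripper's body presses on something with over 40 N, if the wrist force passes 120 N, or if a joint passes its speed limit or range.

## Working session

There is one attempt and no reset: what is moved stays moved. The work goes in short steps, Python scripts to look and compute and a shell command to move; the robot and the scene stay as the last step left them, time stands still between calls to the robot, and variables do not carry over. Pictures are saved under pics/ and viewed, at most 10 in all, crops included, and the job is handed in when it is done.

```bash
ls; mkdir -p pics
python3 - <<'E'
from workcell import ctrl
import cv2,numpy as np
np.set_printoptions(precision=3,suppress=True)
for n in ["scene","top","wrist"]:
    m=ctrl.camera_model(n)
    if "R" in m: print(n,m["fx"],m["cx"],m["cy"],"pos",-np.array(m["R"]).T@np.array(m["t"]),"fwd",np.array(m["R"])[2])
    else: print(n,m)
s=ctrl.read_state();print(s)
a,_=ctrl.read_camera("scene");b,_=ctrl.read_camera("top")
cv2.imwrite("pics/s.png",a[:,:,::-1]);cv2.imwrite("pics/t.png",b[:,:,::-1])
E
```

```text
pics
scene 512.4293303017641 315.8737433523633 203.05304482665733 pos [ 1.263 -0.06   1.222] fwd [-0.506  0.045 -0.861]
top 398.39637823440415 316.78344453636 196.33265439206156 pos [0.403 0.017 1.13 ] fwd [ 0.164 -0.015 -0.986]
wrist {'fx': 323.4132486131255, 'fy': 323.4132486131255, 'cx': 324.5166516173978, 'cy': 201.16674698688178, 'hand_eye': array([[-0.001, -0.949, -0.315,  0.081],
       [ 1.   , -0.   , -0.001,  0.001],
       [ 0.001, -0.315,  0.949, -0.143],
       [ 0.   ,  0.   ,  0.   ,  1.   ]])}
{'t': 0.0, 'qpos': array([ 1.08 ,  0.592,  0.048,  1.61 , -0.033,  0.943, -0.034]), 'dq': array([-0.001, -0.001,  0.001, -0.001,  0.001, -0.002, -0.   ]), 'effort': array([ -0.   , -54.869,   1.547, -19.812,   0.009,   0.009,   0.   ]), 'eef_pos': array([ 0.281, -0.668,  0.23 ]), 'ee_rot': array([-0.001,  0.98 ,  0.198, -0.   ]), 'ft_force': array([0.312, 0.016, 0.545]), 'wrist_torque': array([ 0.02 , -0.004,  0.031]), 'finger_force': 0.0, 'gripper_width': 0.997664501819188}
```

View pics/s.png

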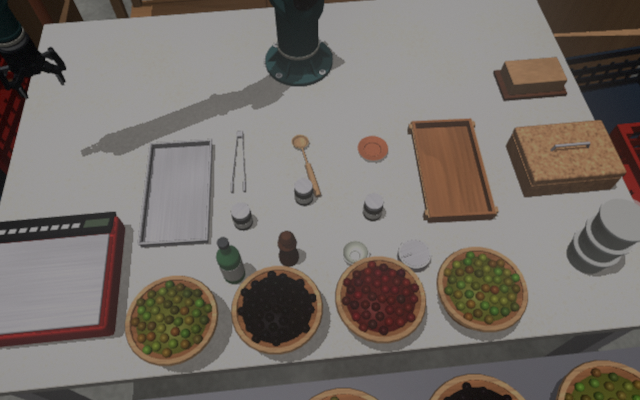

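View pics/t.png

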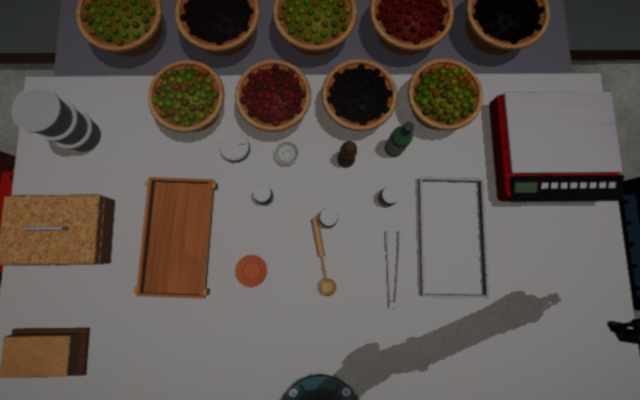

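The top view shows the wooden tray at about (178,237), the steel tray at (452,237), and jars at about (262,194), (328,217) and (388,196). The spoon lies right beside the middle jar. The tool can only yaw, so I plan to turn the jars up by pivoting each one in the grasp over a fixed tray wall.

```bash
cat > h.py <<'E'
from workcell import ctrl
import cv2,numpy as np
from scipy.spatial.transform import Rotation as Ro
np.set_printoptions(precision=4,suppress=True)
def cam(n):
    m=ctrl.camera_model(n)
    if "R" in m: R=np.array(m["R"]);c=-R.T@np.array(m["t"]);return m,R.T,c
    s=ctrl.read_state();q=s["ee_rot"];T=Ro.from_quat([q[1],q[2],q[3],q[0]]).as_matrix()
    H=np.array(m["hand_eye"]);return m,T@H[:3,:3],T@H[:3,3]+s["eef_pos"]
def at(C,u,v,z):   # pixel col,row -> world on plane z
    m,R,c=C;d=R@np.array([(u-m["cx"])/m["fx"],(v-m["cy"])/m["fy"],1]);return c+d*(z-c[2])/d[2]
def cloud(C,D):
    m,R,c=C;v,u=np.indices(D.shape);P=np.stack([(u-m["cx"])/m["fx"]*D,(v-m["cy"])/m["fy"]*D,D],-1);return P@R.T+c
def yaw():
    q=ctrl.read_state()["ee_rot"];x=Ro.from_quat([q[1],q[2],q[3],q[0]]).as_matrix();return np.degrees(np.arctan2(x[1,0],x[0,0])),x
E
python3 - <<'E'
from h import *
for n in ["top","scene"]:
    C=cam(n);im,D=ctrl.read_camera(n);P=cloud(C,D)
    for th,z in [("jar_a_center",.033),("wood_tray_in",.008),("steel_tray_in",.004),("mill",0),("oil",0),("dish",0),("tin",0)]:
        for r in ctrl.tip_of(n,th)[:4]:
            if r["p"]>.3: print(n,th,round(r["p"],2),at(C,r["centre"][1]*640,r["centre"][0]*400,z))
    # jar lids by depth
    for r in ctrl.trace(n,"jar_a_center")[:4]:
        if r["p"]<.3: continue
        Q=P[r["pixels"]];t=Q[(Q[:,2]>.060)&(Q[:,2]<.072)];print(" lid",len(t),t.mean(0),np.ptp(t,axis=0))
    for w,zt in [("wood_tray_in",.034),("steel_tray_in",.025)]:
        r=ctrl.trace(n,w)
        if r:
            Q=P[r[0]["pixels"]];t=Q[abs(Q[:,2]-zt)<.005];print(" rim",w,r[0]["p"],len(t),np.percentile(t,[1,99],axis=0).round(3).tolist(), cv2.minAreaRect(t[:,:2].astype(np.float32)))
    r=ctrl.trace(n,"spoon")
    if r: Q=P[r[0]["pixels"]];print(" spoon",np.percentile(Q,[1,50,99],axis=0).round(3).tolist())
E
```

```text
top jar_a_center 0.58 [0.5976 0.1516 0.033 ]
top wood_tray_in 0.84 [0.4746 0.3922 0.008 ]
top steel_tray_in 0.78 [ 0.4731 -0.3837  0.004 ]
top mill 0.68 [ 0.6968 -0.09    0.    ]
top oil 0.64 [ 0.7326 -0.2279  0.    ]
top oil 0.31 [ 0.467  -0.3952  0.    ]
top dish 0.82 [0.7133 0.0841 0.    ]
top tin 0.97 [0.7376 0.2364 0.    ]
 lid 231 [0.5904 0.1505 0.0649] [0.045  0.0466 0.0097]
 rim wood_tray_in 0.59 1335 [[0.317, 0.295, 0.029], [0.643, 0.488, 0.037]] ((0.48014119267463684, 0.39145246148109436), (0.19673024117946625, 0.32536232471466064), 87.40657806396484)
 rim steel_tray_in 0.79 931 [[0.306, -0.47, 0.02], [0.636, -0.282, 0.029]] ((0.4714914560317993, -0.37653160095214844), (0.18399246037006378, 0.33085864782333374), 88.14755249023438)
 spoon [[0.315, -0.046, -0.001], [0.356, -0.011, 0.013], [0.521, 0.012, 0.023]]
scene jar_a_center 0.82 [0.593  0.1471 0.033 ]
scene wood_tray_in 0.6 [0.4788 0.3934 0.008 ]
scene steel_tray_in 0.57 [ 0.4794 -0.3728  0.004 ]
scene mill 0.77 [ 0.7043 -0.0835  0.    ]
scene oil 0.75 [ 0.7389 -0.2259  0.    ]
scene dish 0.68 [0.7193 0.0891 0.    ]
scene tin 0.8 [0.7326 0.2417 0.    ]
 lid 233 [0.5968 0.1502 0.0669] [0.0497 0.045  0.0118]<stdin>:10: RuntimeWarning: Mean of empty slice.
  ret = um.true_divide(
Traceback (most recent call last):
ValueError: zero-size array to reduction operation maximum which has no identity
```

Run:
```python
from h import *
print(ctrl.read_state()["t"])
for n in ["top","scene"]:
    C=cam(n);im,D=ctrl.read_camera(n);P=cloud(C,D)
    M=(abs(P[...,2]-.066)<.008)&(P[...,0]>.45)&(P[...,0]<.66)&(abs(P[...,1])<.28)
    k,l,s,c=cv2.connectedComponentsWithStats(M.astype(np.uint8))
    for i in range(1,k):
        if s[i,4]>60: Q=P[l==i];print(n,c[i],s[i,4],"mid",(Q.min(0)+Q.max(0))/2,np.ptp(Q,axis=0),"median",np.median(Q,axis=0))
    for sg,zt,a in [(1,.034,(.28,.33)),(-1,.025,(.26,.31))]:
        y=P[...,1]*sg
        M=(abs(P[...,2]-zt)<.004)&(y>a[0])&(y<a[1])&(P[...,0]>.34)&(P[...,0]<.62);Q=P[M]
        f=np.polyfit(Q[:,0],Q[:,1],1);e=Q[:,1]-np.polyval(f,Q[:,0]);print(n,"wall",sg,len(Q),"y(.48)=",np.polyval(f,.48),"slope",f[0],e.min(),e.max(),"z",np.median(Q[:,2]))
    M=(P[...,2]>.006)&(P[...,2]<.03)&(P[...,0]>.3)&(P[...,0]<.62)&(abs(P[...,1])<.1);Q=P[M]
    for x in np.arange(.34,.56,.03):
        q=Q[abs(Q[:,0]-x)<.008]
        if len(q): print("  x",round(x,2),q[:,1].min(),q[:,1].max())
```

```text
1.15
top [261.416 192.932] 250 mid [0.5921 0.1506 0.0646] [0.0464 0.0463 0.0124] median [0.5911 0.1515 0.0648]
top [390.0703 194.5938] 256 mid [ 0.5835 -0.1989  0.065 ] [0.0476 0.0489 0.0137] median [ 0.5823 -0.1982  0.0653]
top [328.2829 216.6085] 258 mid [ 0.5251 -0.03    0.0651] [0.0468 0.0459 0.0131] median [ 0.5239 -0.0287  0.0649]
top wall 1 381 y(.48)= 0.30549702335230744 slope -0.04876854560032898 -0.008689402916043254 0.006123774645765245 z 0.032820359164053015
top wall -1 240 y(.48)= -0.2885997670715624 slope -0.033310516636629935 -0.004481814681561169 0.0038097636557398173 z 0.024573047314294993
  x 0.34 -0.0493423541998992 0.09606624309052686
  x 0.37 -0.019904809522902384 -0.014455382735887562
  x 0.4 -0.014829359379564817 -0.00931210522588381
  x 0.43 -0.015317197018112433 0.0014917408290339197
  x 0.46 -0.012720010977596417 0.00671259138836011
  x 0.49 -0.007593464310976881 0.012000402678752294
  x 0.52 -0.005059489102109977 0.017278737802974228
scene [302.5289 186.5868] 242 mid [ 0.5287 -0.0292  0.0653] [0.0492 0.047  0.0144] median [ 0.5299 -0.0295  0.0669]
scene [37
[... 186 characters left out ...]
dian [ 0.5889 -0.1978  0.0664]
scene wall 1 315 y(.48)= 0.3051626232145353 slope -0.05049790702590098 -0.011466672799256838 0.0073311472294284585 z 0.03464222643600867
scene wall -1 181 y(.48)= -0.2884916777981179 slope -0.03363335387946799 -0.0038150252031832754 0.0041431514239834155 z 0.025687323648961646
  x 0.34 -0.068994931749161 0.09969046001542531
  x 0.37 -0.0836481634343223 0.0989050985987947
  x 0.4 -0.08186684322502216 0.0986147506528576
  x 0.43 -0.09831626459558733 0.09097430833092343
  x 0.46 -0.0863112190509672 0.03903704740431821
  x 0.49 -0.08577448994365422 0.08898912623112096
  x 0.52 -0.07624605825540501 0.09118062001194793
  x 0.55 -0.07333897389704812 0.0822353321369651
```

```bash
cat > plan.py <<'E'
import sys,json
from h import *
y,R=yaw();s=ctrl.read_state();p=s["eef_pos"]
print("now t",round(s["t"],2),p,"yaw",round(y,2),"tilt",R[2],"q",s["qpos"],"F",s["ft_force"],"grip",s["gripper_width"],s["finger_force"])
for w in json.loads(sys.argv[1]) if len(sys.argv)>1 else []:
    d=np.array(w[:3])-p;a=np.radians(y);x=np.array([np.cos(a),np.sin(a),0]);yy=np.array([x[1],-x[0],0])
    print(w,"-> dx %.3f dy %.3f dz %.3f twist %.1f"%(d@x,d@yy,-d[2],y-w[3]));p=np.array(w[:3]);y=w[3]
E
python3 plan.py '[[0.385,-0.395,0.23,-30],[0.49,-0.12,0.23,-85],[0.594,0.151,0.17,-92.9]]'
```

```text
now t 1.25 [ 0.2809 -0.6684  0.2313] yaw 22.79 tilt [-0.  0. -1.] q [ 1.0795  0.5912  0.0484  1.6085 -0.0333  0.9427 -0.0337] F [0.1607 0.5448 1.0499] grip 1.000405210050059 0.0
[0.385, -0.395, 0.23, -30] -> dx 0.202 dy -0.212 dz 0.001 twist 52.8
[0.49, -0.12, 0.23, -85] -> dx -0.047 dy -0.291 dz -0.000 twist 55.0
[0.594, 0.151, 0.17, -92.9] -> dx -0.261 dy -0.127 dz 0.060 twist 7.9
```

```bash
python3 -m inch '[[[0.085,0.202,-0.212,0,52.8],[0.085,0.202,-0.212,0,52.8],[0.085,0.202,-0.212,0,52.8],[0.085,0.202,-0.212,0,52.8],[0.085,0.202,-0.212,0,52.8],[0.085,0.202,-0.212,0,52.8],[0.085,0.202,-0.212,0,52.8],[0.085,0.202,-0.212,0,52.8]]]' 40
python3 plan.py '[[0.49,-0.12,0.23,-85]]'
```

```text
t: 1.92
eef_pos: [0.3896, -0.3844, 0.2306]
ee_rot: [-0.004, 0.967, -0.255, -0.001]
ft_force: [0.7, 0.0, -0.5]
gripper_width: 0.997
finger_force: 0.0
now t 1.92 [ 0.3896 -0.3844  0.2306] yaw -29.54 tilt [-0.0033 -0.0069 -1.    ] q [ 0.4942  0.3812  0.2691  2.0173 -0.1518  0.7662 -1.2313] F [ 0.6805  0.0118 -0.5334] grip 0.9965273140796644 0.0
[0.49, -0.12, 0.23, -85] -> dx -0.043 dy -0.279 dz 0.001 twist 55.5
```

```bash
python3 plan.py '[[0.49,-0.28,0.2,27],[0.5855,-0.198,0.12,84],[0.5855,-0.198,0.022,88.1]]'
```

```text
now t 1.92 [ 0.3896 -0.3844  0.2306] yaw -29.54 tilt [-0.0033 -0.0069 -1.    ] q [ 0.4942  0.3812  0.2691  2.0173 -0.1518  0.7662 -1.2313] F [ 0.6805  0.0118 -0.5334] grip 0.9965273140796644 0.0
[0.49, -0.28, 0.2, 27] -> dx 0.036 dy -0.140 dz 0.031 twist -56.5
[0.5855, -0.198, 0.12, 84] -> dx 0.122 dy -0.030 dz 0.080 twist -57.0
[0.5855, -0.198, 0.022, 88.1] -> dx 0.000 dy 0.000 dz 0.098 twist -4.1
```

```bash
python3 -m inch '[[[0.085,0.036,-0.140,0.031,-56.5],[0.085,0.036,-0.140,0.031,-56.5],[0.085,0.036,-0.140,0.031,-56.5],[0.085,0.036,-0.140,0.031,-56.5],[0.085,0.036,-0.140,0.031,-56.5],[0.085,0.036,-0.140,0.031,-56.5],[0.085,0.036,-0.140,0.031,-56.5],[0.085,0.036,-0.140,0.031,-56.5]]]' 40 >/dev/null
python3 -m inch '[[[0.085,0.122,-0.030,0.08,-57],[0.085,0.122,-0.030,0.08,-57],[0.085,0.122,-0.030,0.08,-57],[0.085,0.122,-0.030,0.08,-57],[0.085,0.122,-0.030,0.08,-57],[0.085,0.122,-0.030,0.08,-57],[0.085,0.122,-0.030,0.08,-57],[0.085,0.122,-0.030,0.08,-57]]]' >/dev/null
python3 plan.py '[[0.5855,-0.198,0.022,88.1]]'
python3 - <<'E'
from h import *
C=cam("wrist");im,D=ctrl.read_camera("wrist");P=cloud(C,D)
M=(abs(P[...,2]-.066)<.006)&(np.hypot(P[...,0]-.5855,P[...,1]+.198)<.05);Q=P[M];print(len(Q),(Q.min(0)+Q.max(0))/2,np.ptp(Q,axis=0))
cv2.imwrite("pics/w1.png",im[:,:,::-1])
E
```

```text
now t 3.25 [ 0.5823 -0.2101  0.1201] yaw 83.86 tilt [-0.0001 -0.     -1.    ] q [ 0.4682  0.6119 -0.278   1.9244  0.2671  0.6407 -0.0844] F [ 0.2763 -0.1224  1.2658] grip 0.9932195447920315 0.0
[0.5855, -0.198, 0.022, 88.1] -> dx 0.012 dy 0.002 dz 0.098 twist -4.2
4196 [ 0.5857 -0.2006  0.0643] [0.0481 0.0485 0.0086]
```

View pics/w1.png

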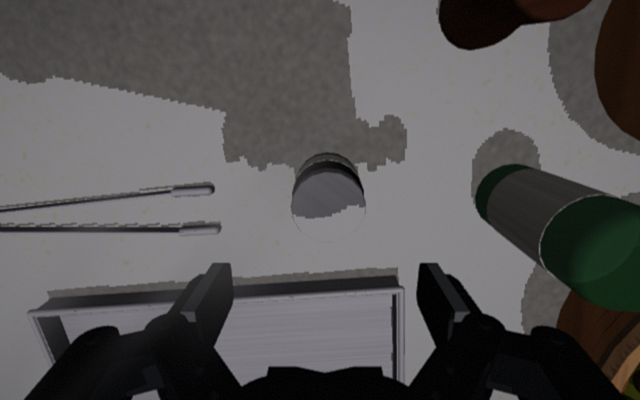

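The lid sits at pixel (328,195) between the open fingers, and the oil bottle and tongs are clear of them. I'll descend and grip.

```bash
python3 -m inch '[[[0.085,0.010,0.002,0.02,-4.2],[0.085,0.010,0.002,0.05,-4.2],[0.085,0.010,0.002,0.08,-4.2],[0.085,0.010,0.002,0.098,-4.2],[0.085,0.010,0.002,0.098,-4.2],[0.085,0.010,0.002,0.098,-4.2],[0.04,0.010,0.002,0.098,-4.2],[0.04,0.010,0.002,0.098,-4.2]]]' 25
python3 -m inch '[[[0.04,0,0,0,0],[0.04,0,0,0,0],[0.04,0,0,0,0],[0.04,0,0,0,0],[0.04,0,0,0,0],[0.04,0,0,-0.01,0],[0.04,0,0,-0.012,0],[0.04,0,0,-0.012,0]]]' 25
python3 plan.py
```

```text
t: 3.97
eef_pos: [0.5865, -0.2009, 0.024]
ee_rot: [0.001, 0.721, 0.692, 0.001]
ft_force: [0.1, 0.1, -0.2]
gripper_width: 0.743
finger_force: 0.0
t: 4.63
eef_pos: [0.5857, -0.2007, 0.0354]
ee_rot: [0.001, 0.721, 0.693, 0.001]
ft_force: [-0.1, 0.5, -2.0]
gripper_width: 0.6
finger_force: 26.8
now t 4.63 [ 0.5857 -0.2007  0.0354] yaw 87.68 tilt [-0.0003  0.0019 -1.    ] q [ 0.4217  0.7337 -0.237   1.9559  0.3415  0.4883 -0.1001] F [-0.0971  0.456  -2.0049] grip 0.5997703221535338 26.84090942144394
```

```bash
python3 -m inch '[[[0.04,-0.03,0,0,0],[0.04,-0.055,0,0,0],[0.04,-0.060,0,0,0],[0.04,-0.066,0,0,0],[0.04,-0.072,0,0,0],[0.04,-0.078,0,0,0],[0.04,-0.084,0,0,0],[0.04,-0.090,0,0,0]]]' 25
python3 - <<'E'
from h import *
im,D=ctrl.read_camera("wrist");im2,_=ctrl.read_camera("scene")
a=im[:,:,::-1];b=cv2.resize(im2[150:290,150:350,::-1],(400,280))
o=np.zeros((400,800,3),np.uint8);o[:,:400]=a[:,120:520];o[:280,400:]=b
cv2.imwrite("pics/w2.png",o)
E
python3 plan.py
```

```text
t: 5.3
eef_pos: [0.5826, -0.2778, 0.0348]
ee_rot: [-0.005, 0.719, 0.695, 0.004]
ft_force: [-2.9, 17.2, 11.1]
gripper_width: 0.604
finger_force: 29.1
now t 5.4 [ 0.5828 -0.2798  0.0348] yaw 88.03 tilt [ 0.0113 -0.0006 -0.9999] q [ 0.5674  0.7618 -0.272   1.8859  0.3456  0.5435  0.0342] F [-1.1755 12.8827  6.0906] grip 0.6014019764696698 28.977253139019012
```

View pics/w2.png

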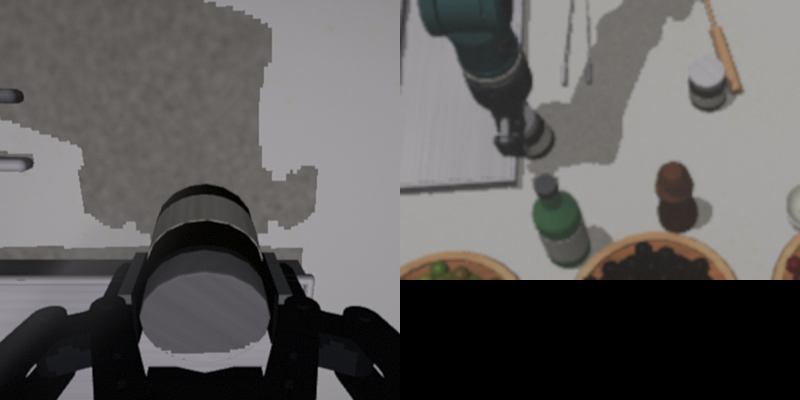

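The jar is tilting in the grip over the tray wall as planned: the lid is at (205,300) in the left half and the base lags up the picture. I'll keep going.

```bash
python3 -m inch '[[[0.04,-0.004,0,0,0],[0.04,-0.008,0,0,0],[0.04,-0.013,0,0,0],[0.04,-0.018,0,0,0],[0.04,-0.023,0,0,0],[0.04,-0.028,0,0,0],[0.04,-0.032,0,0,0],[0.04,-0.032,0,0,0]]]' 25
python3 -m inch '[[[0.04,0,0,0.002,0],[0.04,0,0,0.004,0],[0.04,0,0,0.006,0],[0.04,0,0,0.008,0],[0.04,0,0,0.010,0],[0.04,0,0,0.012,0],[0.04,0,0,0.012,0],[0.04,0,0,0.012,0]]]' 25
python3 - <<'E'
from h import *
im,D=ctrl.read_camera("wrist");im2,_=ctrl.read_camera("scene")
a=im[:,:,::-1];b=cv2.resize(im2[150:290,150:350,::-1],(400,280))
o=np.zeros((400,800,3),np.uint8);o[:,:400]=a[:,120:520];o[:280,400:]=b
cv2.imwrite("pics/w3.png",o)
E
python3 plan.py
```

```text
t: 6.07
eef_pos: [0.5797, -0.3245, 0.0341]
ee_rot: [0.0, 0.722, 0.692, -0.001]
ft_force: [-0.6, 1.2, 1.4]
gripper_width: 0.594
finger_force: 26.0
t: 6.73
eef_pos: [0.5813, -0.3256, 0.0235]
ee_rot: [0.003, 0.722, 0.692, -0.0]
ft_force: [0.2, -2.0, 6.4]
gripper_width: 0.594
finger_force: 29.0
now t 6.83 [ 0.5813 -0.3255  0.0235] yaw 87.6 tilt [-0.004  0.003 -1.   ] q [ 0.6145  0.7907 -0.2583  1.8484  0.3634  0.5444  0.0753] F [ 0.0253 -2.2544  6.12  ] grip 0.5935035009865464 29.02577519416809
```

View pics/w3.png

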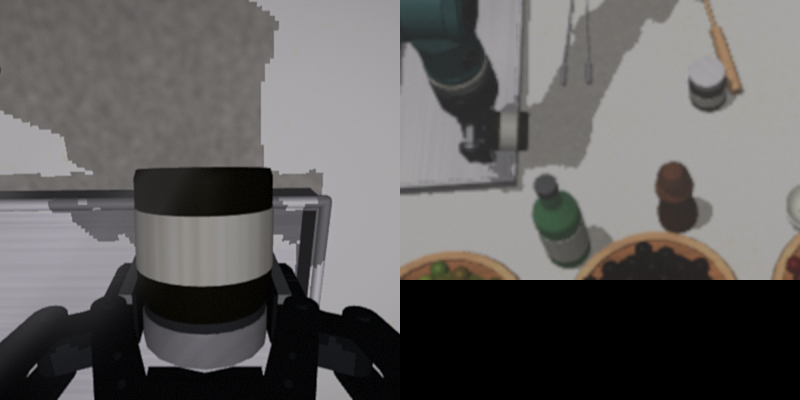

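The jar is now at about 72° with its base edge inside the tray. I'll lift it, shift it back over the wall, and press down to tip it past 90°.

```bash
python3 -m inch '[[[0.04,0,0,-0.012,0],[0.04,0,0,-0.022,0],[0.04,0.010,0,-0.022,0],[0.04,0.010,0,-0.022,0],[0.04,0.010,0,-0.016,0],[0.04,0.010,0,-0.010,0],[0.04,0.010,0,-0.004,0],[0.04,0.010,0,-0.001,0]]]' 25
python3 -m inch '[[[0.04,0,0,0.0,0],[0.04,0,0,0.0,0],[0.04,0,0,-0.01,0],[0.04,0,0,-0.02,0],[0.04,0,0,-0.03,0],[0.04,0,0,-0.04,0],[0.04,0,0,-0.04,0],[0.04,0,0,-0.04,0]]]' 25
python3 - <<'E'
from h import *
im,D=ctrl.read_camera("wrist");im2,_=ctrl.read_camera("scene")
a=im[:,:,::-1];b=cv2.resize(im2[150:290,150:350,::-1],(400,280))
o=np.zeros((400,800,3),np.uint8);o[:,:400]=a[:,120:520];o[:280,400:]=b
cv2.imwrite("pics/w4.png",o)
E
python3 plan.py
```

```text
t: 7.5
eef_pos: [0.5794, -0.3126, 0.0218]
ee_rot: [-0.001, 0.721, 0.693, -0.001]
ft_force: [-3.1, -1.5, 10.2]
gripper_width: 0.589
finger_force: 29.2
t: 8.17
eef_pos: [0.5814, -0.3128, 0.0648]
ee_rot: [0.001, 0.721, 0.693, 0.0]
ft_force: [-0.5, 0.2, -2.5]
gripper_width: 0.597
finger_force: 28.6
now t 8.27 [ 0.5803 -0.3124  0.0634] yaw 87.69 tilt [-0.0001 -0.0002 -1.    ] q [ 0.6178  0.7313 -0.2858  1.8528  0.3376  0.605   0.0811] F [ 0.3665  0.4449 -2.0468] grip 0.5915130614421722 28.56727033853531
```

View pics/w4.png

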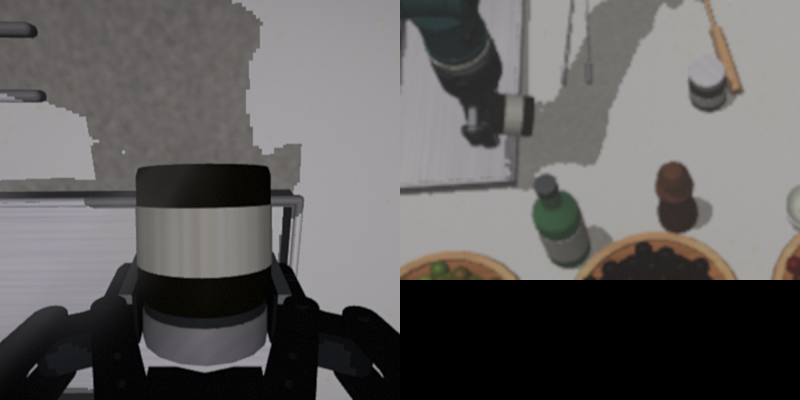

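```bash
cat > tilt.py <<'E'
from h import *
def tilt(show=True):
    m=ctrl.camera_model("wrist");im,D=ctrl.read_camera("wrist");H=np.array(m["hand_eye"])
    P=cloud((m,H[:3,:3],H[:3,3]),D)  # tool coordinates
    M=(abs(P[...,1])<.004)&(P[...,2]<.03)&(P[...,2]>-.09)&(P[...,0]>-.06)&(P[...,0]<.09)
    Q=P[M];Q=Q[np.argsort(Q[:,0])]
    for x in np.arange(-.04,.085,.006):
        q=Q[abs(Q[:,0]-x)<.003]
        if len(q): print("x %.3f z %.4f (%.4f..%.4f) n%d"%(x,np.median(q[:,2]),q[:,2].min(),q[:,2].max(),len(q)))
    return im
if __name__=="__main__": tilt()
E
python3 tilt.py
```

```text
x -0.004 z -0.0589 (-0.0605..-0.0570) n232
x 0.002 z -0.0577 (-0.0600..-0.0556) n461
x 0.008 z -0.0765 (-0.0841..-0.0530) n1389
x 0.014 z -0.0544 (-0.0849..-0.0528) n413
x 0.020 z -0.0540 (-0.0561..-0.0521) n455
x 0.026 z -0.0527 (-0.0545..-0.0507) n459
x 0.032 z -0.0513 (-0.0534..-0.0488) n503
x 0.038 z -0.0495 (-0.0518..-0.0472) n500
x 0.044 z -0.0477 (-0.0499..-0.0449) n514
x 0.050 z -0.0455 (-0.0477..-0.0431) n499
x 0.056 z -0.0437 (-0.0463..-0.0408) n522
x 0.062 z -0.0430 (-0.0431..-0.0426) n5
```

```bash
python3 -m inch '[[[0.04,-0.017,-0.025,0,0],[0.04,-0.017,-0.025,0.01,0],[0.04,-0.017,-0.025,0.018,0],[0.04,-0.017,-0.025,0.024,0],[0.04,-0.017,-0.025,0.030,0],[0.04,-0.017,-0.025,0.036,0],[0.04,-0.017,-0.025,0.042,0],[0.04,-0.017,-0.025,0.048,0]]]' 25
python3 -m inch '[[[0.04,0,0,0.002,0],[0.04,0,0,0.002,0],[0.04,0,0,0.002,0],[0.04,0,0,-0.01,0],[0.04,0,0,-0.02,0],[0.04,0,0,-0.03,0],[0.04,0,0,-0.04,0],[0.04,0,0,-0.04,0]]]' 25
python3 plan.py; python3 tilt.py
```

```text
t: 8.98
eef_pos: [0.5565, -0.3308, 0.0163]
ee_rot: [0.002, 0.721, 0.693, -0.0]
ft_force: [0.3, -6.2, 9.9]
gripper_width: 0.593
finger_force: 34.3
t: 9.65
eef_pos: [0.5566, -0.3285, 0.0579]
ee_rot: [0.002, 0.721, 0.693, 0.001]
ft_force: [0.7, -0.0, -0.9]
gripper_width: 0.596
finger_force: 35.7
now t 9.65 [ 0.5566 -0.3285  0.0579] yaw 87.73 tilt [-0.0012  0.0039 -1.    ] q [ 0.6565  0.7265 -0.2833  1.8876  0.3496  0.5716  0.1058] F [ 0.6766 -0.0149 -0.9297] grip 0.5955815738936324 35.709357261657715
x -0.010 z -0.0574 (-0.0584..-0.0563) n74
x -0.004 z -0.0575 (-0.0590..-0.0557) n371
x 0.002 z -0.0569 (-0.0586..-0.0555) n357
x 0.008 z -0.0781 (-0.0842..-0.0563) n1192
x 0.014 z -0.0589 (-0.0845..-0.0575) n400
x 0.020 z -0.0592 (-0.0606..-0.0576) n446
x 0.026 z -0.0591 (-0.0608..-0.0576) n470
x 0.032 z -0.0590 (-0.0603..-0.0570) n509
x 0.038 z -0.0588 (-0.0607..-0.0567) n557
x 0.044 z -0.0583 (-0.0602..-0.0561) n549
x 0.050 z -0.0458 (-0.0596..-0.0086) n1315
```

```bash
cat > face.py <<'E'
from h import *
import sys
# face centre (x,z) in tool coords and tilt theta(deg); rectify to 44x44mm ascii
x,z,th=[float(v) for v in sys.argv[1:4]];a=np.radians(th)
m=ctrl.camera_model("wrist");im,D=ctrl.read_camera("wrist");H=np.array(m["hand_eye"]);g=cv2.cvtColor(im,cv2.COLOR_RGB2GRAY).astype(np.float32)
v,u=np.mgrid[-.028:.0281:.0025,-.028:.0281:.0016]
d=np.array([-np.cos(a),0,np.sin(a)])  # in-face direction, toward lower edge
X=np.array([x,0,z])+v[...,None]*d+u[...,None]*np.array([0,1,0])
Y=(X-H[:3,3])@H[:3,:3];U=(Y[...,0]/Y[...,2]*m["fx"]+m["cx"]).astype(np.float32);V=(Y[...,1]/Y[...,2]*m["fy"]+m["cy"]).astype(np.float32)
S=cv2.remap(g,U,V,cv2.INTER_LINEAR);print("rows",V.min(),V.max(),"cols",U.min(),U.max(),"grey",S.min(),S.max())
for r in S: print("".join(" .:-=+*#%@"[int(min(9,(t-S.min())/(np.ptp(S)+1)*10))] for t in r))
E
python3 face.py 0.05 -0.033 89
```

```text
rows 168.24092 209.44287 cols 219.05437 428.19955 grey 0.0234375 167.49219
@@@%@-:::::....               @@@@@@
@@+++::::::.....              =+*@@@
@+++=:::::......               ++#@@
++++:::::::.........           +++@@
++++:::::::....  .             -+++#
+++-::::::........              ++++
+++::::::::::------:            ++++
++=:::::----------.             -+++
++:::::---------:.               +++
++:::----------:            :    +++
++:::--------:.           .:-:   -++
+-:::-------:..          ::-:-:   ++
=::::-----::...        .:------   ==
+::::----:.....      .:-------:   ==
+.::::--:......     ::--------.   *%
*:::::::........  .:--:------:    +@
+::::::::........:-------:--:     +@
=-::::::::.....::---------::.     -%
=-:::::::::..::------:--::.       -*
--::::::::::.::::::::::..        .-=
:--:::::::::::........           .::
-----::::::::.......            .:::
++++==-::..::.......          .:----
```

The base shows a dark diagonal strip with white on both sides and a dark centre, so this jar is a bar and goes in the steel tray. To right it, I'll hook its base on the inner wall and follow an arc.

```bash
python3 -m inch '[[[0.04,-0.0235,0,0,0],[0.04,-0.0235,0,0.02,0],[0.04,-0.0235,0,0.04,0],[0.04,-0.0235,0,0.048,0],[0.04,-0.0235,0,0.048,0],[0.04,-0.0235,0,0.048,0],[0.04,-0.0235,0,0.048,0],[0.04,-0.0235,0,0.048,0]]]' 25
python3 plan.py
python3 -m inch '[[[0.04,0.010,0,0,0],[0.04,0.012,0,-0.006,0],[0.04,0.017,0,-0.014,0],[0.04,0.0245,0,-0.022,0],[0.04,0.033,0,-0.028,0],[0.04,0.043,0,-0.032,0],[0.04,0.053,0,-0.035,0],[0.04,0.061,0,-0.036,0]]]' 25
python3 plan.py; python3 tilt.py
```

```text
t: 10.42
eef_pos: [0.5549, -0.3519, 0.0083]
ee_rot: [0.001, 0.721, 0.693, 0.0]
ft_force: [0.2, -0.6, -1.1]
gripper_width: 0.592
finger_force: 35.7
now t 10.42 [ 0.5549 -0.3519  0.0083] yaw 87.72 tilt [-0.0006  0.0017 -1.    ] q [ 0.6677  0.8062 -0.254   1.87    0.3797  0.5107  0.1154] F [ 0.1988 -0.5877 -1.1142] grip 0.5917880843311313 35.738645195961
t: 11.08
eef_pos: [0.5574, -0.2919, 0.0452]
ee_rot: [0.002, 0.722, 0.692, 0.0]
ft_force: [-0.2, 0.9, -1.8]
gripper_width: 0.592
finger_force: 52.4
now t 11.08 [ 0.5574 -0.2919  0.0452] yaw 87.61 tilt [-0.0025  0.0031 -1.    ] q [ 0.59    0.7285 -0.261   1.9312  0.3542  0.5224  0.042 ] F [-0.2074  0.9209 -1.7615] grip 0.5916553951021828 52.43545353412628
x -0.028 z -0.0350 (-0.0356..-0.0343) n14
x -0.022 z -0.0374 (-0.0401..-0.0353) n62
x -0.016 z -0.0425 (-0.0446..-0.0399) n78
x -0.010 z -0.0468 (-0.0490..-0.0441) n79
x -0.004 z -0.0511 (-0.0536..-0.0491) n103
x 0.002 z -0.0557 (-0.0580..-0.0533) n123
x 0.008 z -0.0785 (-0.0842..-0.0577) n1093
x 0.014 z -0.0574 (-0.0845..-0.0498) n840
x 0.020 z -0.0489 (-0.0552..-0.0444) n662
x 0.026 z -0.0432 (-0.0480..-0.0380) n552
x 0.032 z -0.0364 (-0.0416..-0.0306) n536
x 0.038 z -0.0283 (-0.0339..-0.0220) n472
x 0.044 z -0.0197 (-0.0253..-0.0138) n419
x 0.050 z -0.0129 (-0.0168..-0.0086) n215
```

```bash
python3 -m inch '[[[0.04,0,0,-0.014,0],[0.04,-0.030,0,-0.014,0],[0.04,-0.032,0,-0.014,0],[0.04,-0.032,0,0,0],[0.04,-0.032,0,0.006,0],[0.04,-0.032,0,0.006,0],[0.04,-0.032,0,0.006,0],[0.04,-0.032,0,0.006,0]]]' 25
python3 -m inch '[[[0.04,0.007,0,-0.002,0],[0.04,0.013,0,-0.004,0],[0.04,0.018,0,-0.005,0],[0.04,0.024,0,-0.006,0],[0.04,0.030,0,-0.006,0],[0.04,0.036,0,-0.006,0],[0.04,0.043,0,-0.006,0],[0.04,0.048,0,-0.005,0]]]' 25
python3 plan.py; python3 tilt.py
```

```text
t: 11.8
eef_pos: [0.5551, -0.3215, 0.0369]
ee_rot: [-0.001, 0.721, 0.693, 0.0]
ft_force: [0.2, 0.4, -1.0]
gripper_width: 0.596
finger_force: 52.5
t: 12.47
eef_pos: [0.5573, -0.2725, 0.0423]
ee_rot: [-0.001, 0.721, 0.693, 0.0]
ft_force: [0.3, -0.4, -1.5]
gripper_width: 0.595
finger_force: 52.7
now t 12.47 [ 0.5573 -0.2725  0.0423] yaw 87.8 tilt [ 0.0015 -0.0001 -1.    ] q [ 0.5618  0.7268 -0.2584  1.9492  0.3526  0.5095  0.0175] F [ 0.2563 -0.3703 -1.4786] grip 0.5945034859490159 52.69808113574982
x -0.028 z -0.0347 (-0.0357..-0.0339) n26
x -0.022 z -0.0380 (-0.0403..-0.0359) n70
x -0.016 z -0.0424 (-0.0446..-0.0401) n75
x -0.010 z -0.0470 (-0.0490..-0.0444) n86
x -0.004 z -0.0512 (-0.0534..-0.0490) n106
x 0.002 z -0.0555 (-0.0579..-0.0533) n122
x 0.008 z -0.0785 (-0.0843..-0.0577) n1100
x 0.014 z -0.0574 (-0.0844..-0.0503) n827
x 0.020 z -0.0490 (-0.0557..-0.0441) n672
x 0.026 z -0.0431 (-0.0474..-0.0376) n553
x 0.032 z -0.0361 (-0.0411..-0.0300) n536
x 0.038 z -0.0280 (-0.0334..-0.0233) n464
x 0.044 z -0.0192 (-0.0251..-0.0135) n424
x 0.050 z -0.0124 (-0.0160..-0.0082) n198
```

```bash
python3 -m inch '[[[0.04,0,0,-0.014,0],[0.04,-0.030,0,-0.014,0],[0.04,-0.054,0,-0.014,0],[0.04,-0.054,0,0,0],[0.04,-0.054,0,0.010,0],[0.04,-0.054,0,0.012,0],[0.04,-0.054,0,0.012,0],[0.04,-0.054,0,0.012,0]]]' 25
python3 -m inch '[[[0.04,0.010,0,0,0],[0.04,0.016,0,-0.002,0],[0.04,0.022,0,-0.004,0],[0.04,0.028,0,-0.005,0],[0.04,0.034,0,-0.006,0],[0.04,0.040,0,-0.006,0],[0.04,0.047,0,-0.006,0],[0.04,0.054,0,-0.005,0]]]' 25
python3 plan.py; python3 tilt.py
```

```text
t: 13.18
eef_pos: [0.5551, -0.3273, 0.0303]
ee_rot: [-0.001, 0.721, 0.693, 0.0]
ft_force: [-0.2, 0.1, -1.8]
gripper_width: 0.597
finger_force: 52.7
t: 13.85
eef_pos: [0.5594, -0.283, 0.0395]
ee_rot: [0.006, 0.722, 0.691, -0.002]
ft_force: [-1.4, -8.9, 11.3]
gripper_width: 0.593
finger_force: 66.5
now t 13.85 [ 0.5594 -0.283   0.0395] yaw 87.48 tilt [-0.0116  0.0068 -0.9999] q [ 0.5601  0.732  -0.2429  1.9433  0.362   0.4984  0.0145] F [-1.3732 -8.921  11.26  ] grip 0.5930097961205714 66.54087781906128
x -0.016 z -0.0505 (-0.0516..-0.0488) n119
x -0.010 z -0.0513 (-0.0530..-0.0499) n252
x -0.004 z -0.0522 (-0.0535..-0.0510) n276
x 0.002 z -0.0531 (-0.0543..-0.0517) n300
x 0.008 z -0.0780 (-0.0841..-0.0525) n1197
x 0.014 z -0.0549 (-0.0845..-0.0531) n367
x 0.020 z -0.0551 (-0.0575..-0.0417) n652
x 0.026 z -0.0373 (-0.0564..-0.0187) n1071
x 0.032 z -0.0108 (-0.0276..0.0088) n596
```

The jar is back within about 8° of upright. I'll lift it and carry it into the steel tray.

```bash
python3 -m inch '[[[0.04,0,0,-0.02,0],[0.04,0,0,-0.025,0],[0.04,-0.03,0,-0.025,0],[0.04,-0.06,0,-0.025,0],[0.04,-0.09,0,-0.025,0],[0.04,-0.10,0,-0.025,0],[0.04,-0.10,0,-0.025,0],[0.04,-0.10,0,-0.025,0]]]' 25
python3 plan.py '[[0.56,-0.375,0.019,88.1]]'; python3 tilt.py
```

```text
t: 14.57
eef_pos: [0.5529, -0.3739, 0.0601]
ee_rot: [-0.0, 0.721, 0.693, 0.0]
ft_force: [0.0, 1.0, -2.2]
gripper_width: 0.595
finger_force: 65.4
now t 14.57 [ 0.5529 -0.3739  0.0601] yaw 87.66 tilt [ 0.0012 -0.0001 -1.    ] q [ 0.7233  0.7447 -0.293   1.8329  0.3446  0.6145  0.1788] F [ 0.0141  1.0283 -2.214 ] grip 0.5954644492310418 65.43964862823486
[0.56, -0.375, 0.019, 88.1] -> dx -0.001 dy 0.007 dz 0.041 twist -0.4
x -0.016 z -0.0507 (-0.0518..-0.0496) n114
x -0.010 z -0.0514 (-0.0531..-0.0502) n264
x -0.004 z -0.0521 (-0.0533..-0.0508) n270
x 0.002 z -0.0530 (-0.0542..-0.0518) n298
x 0.008 z -0.0778 (-0.0842..-0.0525) n1219
x 0.014 z -0.0547 (-0.0849..-0.0530) n360
x 0.020 z -0.0550 (-0.0570..-0.0411) n575
x 0.026 z -0.0375 (-0.0566..-0.0156) n1161
x 0.032 z -0.0097 (-0.0274..0.0097) n543
```

```bash
python3 -m inch '[[[0.04,0,0.004,0.02,0],[0.04,0,0.004,0.034,0],[0.04,0,0.004,0.037,0],[0.04,0,0.004,0.039,0],[0.04,0,0.004,0.041,0],[0.04,0,0.004,0.043,0],[0.04,0,0.004,0.045,0],[0.04,0,0.004,0.045,0]]]' 20
python3 plan.py; python3 tilt.py
```

```text
t: 15.28
eef_pos: [0.5562, -0.3718, 0.0195]
ee_rot: [-0.002, 0.721, 0.693, -0.001]
ft_force: [-7.8, 7.6, 24.8]
gripper_width: 0.592
finger_force: 68.3
now t 15.28 [ 0.5562 -0.3718  0.0195] yaw 87.75 tilt [ 0.0019 -0.0044 -1.    ] q [ 0.6998  0.8023 -0.2674  1.8349  0.3675  0.5579  0.1557] F [-7.7934  7.5913 24.8373] grip 0.5918925536516912 68.2811164855957
x -0.016 z -0.0511 (-0.0520..-0.0498) n100
x -0.010 z -0.0515 (-0.0527..-0.0500) n270
x -0.004 z -0.0524 (-0.0535..-0.0508) n278
x 0.002 z -0.0531 (-0.0544..-0.0517) n304
x 0.008 z -0.0779 (-0.0843..-0.0525) n1214
x 0.014 z -0.0547 (-0.0825..-0.0529) n367
x 0.020 z -0.0551 (-0.0566..-0.0446) n518
x 0.026 z -0.0381 (-0.0561..-0.0168) n1204
x 0.032 z -0.0056 (-0.0267..0.0171) n708
x 0.038 z 0.0157 (0.0143..0.0171) n182
x 0.044 z 0.0156 (0.0140..0.0169) n189
x 0.050 z 0.0157 (0.0141..0.0173) n193
x 0.056 z 0.0157 (0.0141..0.0174) n202
x 0.062 z 0.0158 (0.0141..0.0177) n221
x 0.068 z 0.0156 (0.0138..0.0178) n221
x 0.074 z 0.0149 (-0.0058..0.0174) n213
x 0.080 z -0.0057 (-0.0077..0.0209) n278
```

```bash
python3 -m inch '[[[0.04,0,0,-0.003,0],[0.04,0,0,-0.003,0],[0.052,0,0,-0.003,0],[0.053,0,0,-0.003,0],[0.055,0,0,-0.003,0],[0.06,0,0,-0.003,0],[0.07,0,0,-0.003,0],[0.08,0,0,-0.003,0]]]' 20
python3 tilt.py | head -9
python3 -m inch '[[[0.085,0,0,-0.003,0],[0.085,0,0,-0.01,0],[0.085,0,0,-0.04,0],[0.085,0,0,-0.08,0],[0.085,0,0,-0.12,0],[0.085,0,0,-0.14,0],[0.085,0,0,-0.14,0],[0.085,0,0,-0.14,0]]]' 25
python3 - <<'E'
from h import *
im,D=ctrl.read_camera("wrist");C=cam("wrist");P=cloud(C,D);M=(P[...,2]>.055)&(P[...,2]<.09)&(np.hypot(P[...,0]-.556,P[...,1]+.373)<.05);Q=P[M];print(len(Q),(Q.min(0)+Q.max(0))/2,np.ptp(Q,axis=0))
E
python3 plan.py '[[0.555,-0.2,0.16,88.1],[0.527,-0.03,0.12,88.1]]'
```

```text
t: 16.0
eef_pos: [0.5569, -0.3751, 0.018]
ee_rot: [-0.0, 0.721, 0.693, -0.0]
ft_force: [0.3, -0.7, -0.1]
gripper_width: 0.933
finger_force: 0.0
x -0.016 z -0.0518 (-0.0527..-0.0507) n63
x -0.010 z -0.0520 (-0.0532..-0.0507) n308
x -0.004 z -0.0519 (-0.0533..-0.0503) n314
x 0.002 z -0.0520 (-0.0534..-0.0500) n331
x 0.008 z -0.0778 (-0.0840..-0.0502) n1237
x 0.014 z -0.0520 (-0.0845..-0.0506) n383
x 0.020 z -0.0520 (-0.0532..-0.0504) n400
x 0.026 z -0.0520 (-0.0534..-0.0502) n416
x 0.032 z -0.0335 (-0.0540..0.0150) n1586
t: 16.72
eef_pos: [0.558, -0.3756, 0.1607]
ee_rot: [0.002, 0.721, 0.693, 0.0]
ft_force: [-0.6, -0.1, -1.2]
gripper_width: 0.998
finger_force: 0.0
3209 [ 0.5563 -0.3657  0.063 ] [0.0481 0.0483 0.0146]
now t 16.77 [ 0.5567 -0.375   0.1588] yaw 87.69 tilt [-0.0005  0.0002 -1.    ] q [ 0.7588  0.6249 -0.3475  1.7795  0.2859  0.7865  0.2281] F [ 0.1132  0.3621 -1.1067] grip 0.9984427730809311 0.0
[0.555, -0.2, 0.16, 88.1] -> dx 0.175 dy -0.009 dz -0.001 twist -0.4
[0.527, -0.03, 0.12, 88.1] -> dx 0.169 dy -0.034 dz 0.040 twist 0.0
```

Jar 1 (bar) stands upright in the steel tray at about (0.556, -0.366). Next is the middle jar.

```bash
python3 -m inch '[[[0.085,0.175,-0.02,0,0],[0.085,0.175,-0.02,0,0],[0.085,0.345,-0.043,0,0],[0.085,0.345,-0.043,0,0],[0.085,0.345,-0.043,0,0],[0.085,0.345,-0.043,0,0],[0.085,0.345,-0.043,0,0],[0.085,0.345,-0.043,0,0]]]' 25
python3 -m inch '[[[0.085,0.01,0,0.02,0],[0.085,0.01,0,0.035,0],[0.085,0.01,0,0.035,0],[0.085,0.01,0,0.035,0],[0.085,0.01,0,0.035,0],[0.085,0.01,0,0.035,0],[0.085,0.01,0,0.035,0],[0.085,0.01,0,0.035,0]]]' 25 >/dev/null
python3 - <<'E'
from h import *
im,D=ctrl.read_camera("wrist");C=cam("wrist");P=cloud(C,D);M=(abs(P[...,2]-.065)<.007)&(np.hypot(P[...,0]-.527,P[...,1]+.03)<.05);Q=P[M];print(len(Q),(Q.min(0)+Q.max(0))/2,np.ptp(Q,axis=0))
M=(P[...,2]>.006)&(P[...,2]<.03)&(P[...,0]>.4)&(P[...,0]<.6)&(abs(P[...,1])<.06);Q=P[M]
for x in np.arange(.42,.6,.02):
    q=Q[(abs(Q[:,0]-x)<.005)]
    if len(q):print(round(x,2),q[:,1].min(),q[:,1].max(),q[:,2].max())
E
python3 plan.py '[[0.527,-0.031,0.022,88.1]]'
```

```text
t: 17.43
eef_pos: [0.5271, -0.0411, 0.1567]
ee_rot: [-0.001, 0.721, 0.693, -0.001]
ft_force: [0.7, 1.6, -0.4]
gripper_width: 0.993
finger_force: 0.0
4014 [ 0.5264 -0.0306  0.0631] [0.0482 0.0488 0.0101]
0.42 -0.01782991859274708 -0.0015089969367457004 0.019645732852283465
0.44 -0.017823629287479277 0.0021960737709749226 0.020961901236479258
0.46 -0.01435558423542635 0.0064051416743811235 0.021411810633263778
0.48 -0.01123986016916436 0.009723565449783728 0.021475832475811057
0.5 -0.01743065342802822 0.013387889372076335 0.025801099820522505
0.52 -0.007979793001674937 0.016412982862912196 0.029971635779916295
0.54 -0.012483382775082957 -0.006179160691212507 0.029853439118211283
now t 18.15 [ 0.5299 -0.0334  0.1238] yaw 87.63 tilt [-0.0001  0.001  -1.    ] q [ 0.2184  0.5259 -0.3233  2.1169  0.3144  0.5425 -0.3766] F [-0.1127 -0.5006  0.6028] grip 0.9931019291960252 0.0
[0.527, -0.031, 0.022, 88.1] -> dx 0.002 dy -0.003 dz 0.102 twist -0.5
```

```bash
python3 -m inch '[[[0.085,0,-0.003,0.03,0],[0.085,0,-0.003,0.06,0],[0.085,0,-0.003,0.09,0],[0.085,0,-0.003,0.102,0],[0.085,0,-0.003,0.102,0],[0.04,0,-0.003,0.102,0],[0.04,0,-0.003,0.102,0],[0.04,0,-0.003,0.102,0]]]' 25
python3 -m inch '[[[0.04,0,0,0,0],[0.04,0,0,0,0],[0.04,0,0,0,0],[0.04,0,0,-0.02,0],[0.04,0,0,-0.05,0],[0.04,-0.03,-0.01,-0.05,0],[0.04,-0.06,-0.03,-0.05,0],[0.04,-0.09,-0.045,-0.05,0]]]' 25
python3 plan.py '[[0.44,-0.24,0.0355,88.1]]'
```

```text
t: 18.82
eef_pos: [0.5276, -0.0328, 0.0226]
ee_rot: [0.001, 0.721, 0.693, 0.001]
ft_force: [2.1, -0.2, 21.9]
gripper_width: 0.601
finger_force: 22.5
t: 19.48
eef_pos: [0.4775, -0.1215, 0.0723]
ee_rot: [0.001, 0.721, 0.693, 0.0]
ft_force: [-0.2, -0.5, -0.9]
gripper_width: 0.599
finger_force: 27.5
now t 19.48 [ 0.4775 -0.1215  0.0723] yaw 87.8 tilt [-0.0004  0.0012 -1.    ] q [ 0.3621  0.5813 -0.2745  2.2257  0.4138  0.3801 -0.2945] F [-0.1538 -0.4822 -0.853 ] grip 0.5992633348205342 27.5176540017128
[0.44, -0.24, 0.0355, 88.1] -> dx -0.120 dy -0.033 dz 0.037 twist -0.3
```

```bash
python3 -m inch '[[[0.04,-0.04,-0.02,0,0],[0.04,-0.08,-0.033,0,0],[0.04,-0.12,-0.033,0,0],[0.04,-0.134,-0.033,0,0],[0.04,-0.134,-0.033,0.02,0],[0.04,-0.134,-0.033,0.037,0],[0.04,-0.134,-0.033,0.037,0],[0.04,-0.134,-0.033,0.037,0]]]' 25
python3 -m inch '[[[0.04,-0.006,0,0,0],[0.04,-0.012,0,0,0],[0.04,-0.018,0,0,0],[0.04,-0.024,0,0,0],[0.04,-0.030,0,0,0],[0.04,-0.036,0,0,0],[0.04,-0.042,0,0,0],[0.04,-0.048,0,0,0]]]' 25
python3 -m inch '[[[0.04,-0.006,0,0,0],[0.04,-0.012,0,0,0],[0.04,-0.018,0,0,0],[0.04,-0.022,0,0,0],[0.04,-0.022,0,0.005,0],[0.04,-0.022,0,0.010,0],[0.04,-0.022,0,0.015,0],[0.04,-0.022,0,0.021,0]]]' 25
python3 plan.py; python3 tilt.py
```

```text
t: 20.15
eef_pos: [0.4389, -0.2532, 0.034]
ee_rot: [-0.001, 0.721, 0.693, -0.0]
ft_force: [-0.4, 0.4, -1.5]
gripper_width: 0.596
finger_force: 27.3
t: 20.82
eef_pos: [0.4392, -0.2999, 0.0357]
ee_rot: [0.001, 0.72, 0.694, 0.001]
ft_force: [1.5, 2.9, -0.2]
gripper_width: 0.595
finger_force: 26.1
t: 21.48
eef_pos: [0.4376, -0.3269, 0.0139]
ee_rot: [0.002, 0.722, 0.692, -0.001]
ft_force: [-1.8, -7.5, 11.9]
gripper_width: 0.592
finger_force: 37.0
now t 21.48 [ 0.4376 -0.3269  0.0139] yaw 87.6 tilt [-0.0048  0.0021 -1.    ] q [ 0.743   0.7219 -0.257   2.1253  0.5219  0.3503  0.0117] F [-1.8354 -7.4946 11.8957] grip 0.5921659212634636 36.97143495082855
x -0.010 z -0.0578 (-0.0587..-0.0566) n58
x -0.004 z -0.0579 (-0.0594..-0.0560) n361
x 0.002 z -0.0578 (-0.0595..-0.0561) n308
x 0.008 z -0.0780 (-0.0843..-0.0578) n1193
x 0.014 z -0.0606 (-0.0838..-0.0591) n396
x 0.020 z -0.0612 (-0.0626..-0.0596) n442
x 0.026 z -0.0615 (-0.0629..-0.0601) n473
x 0.032 z -0.0618 (-0.0635..-0.0600) n506
x 0.038 z -0.0618 (-0.0638..-0.0598) n559
x 0.044 z -0.0620 (-0.0640..-0.0599) n583
x 0.050 z -0.0466 (-0.0640..0.0152) n1661
x 0.056 z 0.0135 (-0.0159..0.0154) n272
x 0.062 z 0.0136 (0.0117..0.0156) n214
x 0.068 z 0.0136 (0.0119..0.0153) n224
x 0.074 z 0.0136 (0.0114..0.0154) n226
x 0.080 z 0.0135 (0.0115..0.0158) n238
```

Tilted past 90°. I'll read the stamp, then lift.

```bash
python3 -m inch '[[[0.04,0,0,0,0],[0.04,0,0,-0.01,0],[0.04,0,0,-0.02,0],[0.04,0,0,-0.03,0],[0.04,0,0,-0.045,0],[0.04,0,0,-0.045,0],[0.04,0,0,-0.045,0],[0.04,0,0,-0.045,0]]]' 25
python3 face.py 0.048 -0.036 92; python3 plan.py;python3 tilt.py|tail -9
```

```text
t: 22.2
eef_pos: [0.4365, -0.3231, 0.0583]
ee_rot: [-0.0, 0.721, 0.693, -0.0]
ft_force: [0.2, 0.5, -2.0]
gripper_width: 0.591
finger_force: 38.3
rows 171.1583 225.72354 cols 216.88028 430.32736 grey 0.0 184.625
@@@@@@:::::...                @@@@@@
@@@@@+:::::...                :@@@@@
@@@@@::::::...                 @@@@@
@@@@@:::::.....                @@@@@
@@@@=:::::.....                .@@@@
@@@@::::::.....                 *@@@
%***::::::........              =*@@
***:::::::...... .               ++@
+++:::::::.....                  +++
++-:::::::....                   :++
+*::::::::....                    ++
++:::::-:.....   .         ::     ++
*:::::--.:....-+****+:      -:.   .+
*:::---:....:++======+=     .--:   +
+:::---::...=-----------     ---   +
=:::---:...:------------     ---   =
-::::--:...:------------.    --:   -
-::::---:..:------------    :-:    =
-:::::--::..:----------:   .-:.    +
-:::::::--:..::------:.   :::      +
-::::::::::::........  ..::.      .-
-::::::::::::::...........        ::
---::::::::::..........          .::
now t 22.25 [ 0.4363 -0.323   0.0579] yaw 87.7 tilt [ 0.0005 -0.0009 -1.    ] q [ 0.7932  0.6503 -0.3291  2.1177  0.4724  0.4444  0.0551] F [ 0.0565 -0.2596 -1.4145] grip 0.594101595460156 38.34516227245331
x 0.002 z -0.0582 (-0.0598..-0.0567) n362
x 0.008 z -0.0780 (-0.0840..-0.0575) n1200
x 0.014 z -0.0603 (-0.0838..-0.0587) n399
x 0.020 z -0.0607 (-0.0623..-0.0592) n462
x 0.026 z -0.0606 (-0.0622..-0.0592) n487
x 0.032 z -0.0605 (-0.0620..-0.0587) n506
x 0.038 z -0.0603 (-0.0626..-0.0584) n568
x 0.044 z -0.0601 (-0.0617..-0.0583) n568
x 0.050 z -0.0491 (-0.0616..-0.0096) n1408
```

The face shows a white middle, a dark ring and a white rim, so this jar is a ring and goes in the wooden tray. I'll right it on the same wall with a lower arc.

```bash
python3 -m inch '[[[0.04,-0.025,0,0,0],[0.04,-0.025,0,0.02,0],[0.04,-0.025,0,0.04,0],[0.04,-0.025,0,0.05,0],[0.04,-0.025,0,0.05,0],[0.04,-0.025,0,0.05,0],[0.04,-0.022,0,0.05,0],[0.04,-0.018,0,0.05,0]]]' 25
python3 -m inch '[[[0.04,0.004,0,-0.003,0],[0.04,0.007,0,-0.008,0],[0.04,0.012,0,-0.014,0],[0.04,0.019,0,-0.019,0],[0.04,0.027,0,-0.023,0],[0.04,0.035,0,-0.026,0],[0.04,0.043,0,-0.027,0],[0.04,0.051,0,-0.028,0]]]' 25
python3 -m inch '[[[0.04,0.006,0,0,0],[0.04,0.012,0,0,0],[0.04,0.018,0,0,0],[0.04,0.024,0,0,0],[0.04,0.024,0,0,0],[0.04,0.024,0,0,0],[0.04,0.024,0,-0.02,0],[0.04,0.024,0,-0.04,0]]]' 25
python3 plan.py; python3 tilt.py
```

```text
t: 22.97
eef_pos: [0.4365, -0.3445, 0.0096]
ee_rot: [0.002, 0.721, 0.693, -0.001]
ft_force: [-2.1, -11.7, 3.5]
gripper_width: 0.593
finger_force: 38.8
t: 23.63
eef_pos: [0.4387, -0.2972, 0.0392]
ee_rot: [0.004, 0.723, 0.691, -0.003]
ft_force: [-2.1, -12.4, 5.7]
gripper_width: 0.591
finger_force: 68.4
t: 24.3
eef_pos: [0.4378, -0.2649, 0.0757]
ee_rot: [-0.002, 0.721, 0.693, -0.0]
ft_force: [-0.1, 0.2, -2.5]
gripper_width: 0.591
finger_force: 73.5
now t 24.3 [ 0.4378 -0.2649  0.0757] yaw 87.78 tilt [ 0.0023 -0.0037 -1.    ] q [ 0.7017  0.5963 -0.3318  2.1776  0.4463  0.4359 -0.0248] F [-0.1399  0.2132 -2.5438] grip 0.5905906510263489 73.47365498542786
x -0.016 z -0.0511 (-0.0521..-0.0500) n80
x -0.010 z -0.0524 (-0.0543..-0.0512) n215
x -0.004 z -0.0542 (-0.0559..-0.0527) n232
x 0.002 z -0.0561 (-0.0578..-0.0547) n265
x 0.008 z -0.0781 (-0.0842..-0.0563) n1172
x 0.014 z -0.0596 (-0.0846..-0.0579) n335
x 0.020 z -0.0550 (-0.0617..-0.0429) n1098
x 0.026 z -0.0400 (-0.0488..-0.0307) n698
x 0.032 z -0.0247 (-0.0363..-0.0118) n650
x 0.038 z -0.0069 (-0.0162..0.0023) n325
```

```bash
python3 plan.py '[[0.46,-0.02,0.09,87.1],[0.47,0.235,0.09,87.1],[0.47,0.235,0.030,87.1]]'
python3 - <<'E'
from h import *
C=cam("top");im,D=ctrl.read_camera("top");P=cloud(C,D)
M=(P[...,2]>.006)&(P[...,2]<.02)&(P[...,0]>.3)&(P[...,0]<.56)&(P[...,1]>.1)&(P[...,1]<.27);Q=P[M];print("saucer",Q.min(0),Q.max(0))
E
```

```text
now t 24.35 [ 0.4401 -0.2662  0.0792] yaw 87.75 tilt [-0.0008  0.0024 -1.    ] q [ 0.7038  0.5905 -0.3344  2.1751  0.4453  0.4376 -0.024 ] F [-0.2656 -0.6407 -0.1287] grip 0.5921375521197058 73.46644163131714
[0.46, -0.02, 0.09, 87.1] -> dx 0.247 dy 0.010 dz -0.011 twist 0.7
[0.47, 0.235, 0.09, 87.1] -> dx 0.255 dy -0.003 dz -0.000 twist 0.0
[0.47, 0.235, 0.03, 87.1] -> dx 0.000 dy 0.000 dz 0.060 twist 0.0
saucer [0.3422 0.1073 0.006 ] [0.4265 0.2279 0.0176]
```

```bash
python3 -m inch '[[[0.04,0.03,0.01,-0.011,0.7],[0.04,0.07,0.01,-0.011,0.7],[0.04,0.11,0.01,-0.011,0.7],[0.04,0.15,0.01,-0.011,0.7],[0.04,0.19,0.01,-0.011,0.7],[0.04,0.22,0.01,-0.011,0.7],[0.04,0.247,0.01,-0.011,0.7],[0.04,0.247,0.01,-0.011,0.7]]]' 25 >/dev/null
python3 -m inch '[[[0.04,0.04,-0.003,0,0],[0.04,0.08,-0.003,0,0],[0.04,0.12,-0.003,0,0],[0.04,0.16,-0.003,0,0],[0.04,0.20,-0.003,0,0],[0.04,0.23,-0.003,0,0],[0.04,0.255,-0.003,0,0],[0.04,0.255,-0.003,0,0]]]' 25 >/dev/null
python3 -m inch '[[[0.04,0,0,0.03,0],[0.04,0,0,0.06,0],[0.04,0.01,0,0.06,0],[0.04,0.02,0,0.06,0],[0.04,0.026,0,0.06,0],[0.04,0.032,0,0.06,0],[0.04,0.038,0,0.06,0],[0.04,0.042,0,0.06,0]]]' 25
python3 plan.py; python3 tilt.py|head -9
```

```text
t: 26.4
eef_pos: [0.4706, 0.2637, 0.0284]
ee_rot: [0.006, 0.728, 0.686, -0.01]
ft_force: [0.7, -23.3, 13.5]
gripper_width: 0.593
finger_force: 74.0
now t 26.4 [0.4706 0.2637 0.0284] yaw 86.57 tilt [-0.0222 -0.0056 -0.9997] q [-0.482   0.6886 -0.1667  2.1267  0.3357  0.3704 -0.9876] F [  0.724  -23.3138  13.5055] grip 0.5932253715706792 74.01628375053406
x -0.016 z -0.0512 (-0.0522..-0.0502) n76
x -0.010 z -0.0526 (-0.0539..-0.0509) n214
x -0.004 z -0.0543 (-0.0558..-0.0530) n238
x 0.002 z -0.0561 (-0.0576..-0.0548) n268
x 0.008 z -0.0782 (-0.0842..-0.0563) n1175
x 0.014 z -0.0596 (-0.0836..-0.0579) n336
x 0.020 z -0.0544 (-0.0619..-0.0423) n1126
x 0.026 z -0.0395 (-0.0474..-0.0306) n683
x 0.032 z -0.0235 (-0.0346..-0.0080) n660
```

```bash
python3 -m inch '[[[0.049,0.001,0,0,0],[0.049,0.002,0,0,0],[0.049,0.003,0,0,0],[0.049,0.004,0,0,0],[0.049,0.005,0,0,0],[0.049,0.006,0,0,0],[0.049,0.007,0,0,0],[0.049,0.008,0,0,0]]]' 20
python3 plan.py; python3 tilt.py|head -9
```

```text
t: 27.12
eef_pos: [0.4703, 0.264, 0.0282]
ee_rot: [0.008, 0.73, 0.684, -0.015]
ft_force: [1.6, -29.4, 13.7]
gripper_width: 0.601
finger_force: 74.3
now t 27.12 [0.4703 0.264  0.0282] yaw 86.28 tilt [-0.0329 -0.0084 -0.9994] q [-0.4904  0.6903 -0.1612  2.1215  0.3337  0.3828 -0.9944] F [  1.5856 -29.394   13.7153] grip 0.6009404021629806 74.28045988082886
x -0.016 z -0.0513 (-0.0523..-0.0501) n72
x -0.010 z -0.0525 (-0.0540..-0.0510) n218
x -0.004 z -0.0543 (-0.0559..-0.0527) n236
x 0.002 z -0.0561 (-0.0579..-0.0546) n258
x 0.008 z -0.0781 (-0.0841..-0.0562) n1175
x 0.014 z -0.0595 (-0.0842..-0.0579) n347
x 0.020 z -0.0545 (-0.0622..-0.0415) n1111
x 0.026 z -0.0396 (-0.0477..-0.0303) n687
x 0.032 z -0.0233 (-0.0339..-0.0067) n676
```

The grip has tightened to 74 N, so the jar no longer pivots and is stuck at about 16° of tilt. I'll carry it to the wooden tray, touch its low edge to the floor under light pressure, and ease the fingers open so it rights itself.

```bash
python3 -m inch '[[[0.049,-0.02,0,0,0],[0.049,-0.03,0,-0.02,0],[0.049,-0.03,0,-0.05,0],[0.049,0.0,-0.02,-0.05,0],[0.049,0.03,-0.04,-0.05,0],[0.049,0.06,-0.04,-0.05,0],[0.049,0.09,-0.04,-0.05,0],[0.049,0.10,-0.04,-0.05,0]]]' 20
python3 plan.py '[[0.43,0.385,0.025,87.1]]'; python3 tilt.py|head -9
```

```text
t: 27.83
eef_pos: [0.4374, 0.3953, 0.0803]
ee_rot: [-0.002, 0.723, 0.69, 0.005]
ft_force: [-0.1, 1.2, -1.1]
gripper_width: 0.593
finger_force: 73.2
now t 27.83 [0.4374 0.3953 0.0803] yaw 87.32 tilt [ 0.0106  0.0038 -0.9999] q [-0.6502  0.636  -0.2231  2.0172  0.2671  0.5048 -1.1113] F [-0.1298  1.1661 -1.0591] grip 0.5927483075328265 73.17837953567505
[0.43, 0.385, 0.025, 87.1] -> dx -0.011 dy -0.007 dz 0.055 twist 0.2
x -0.016 z -0.0510 (-0.0518..-0.0499) n81
x -0.010 z -0.0524 (-0.0538..-0.0511) n221
x -0.004 z -0.0542 (-0.0558..-0.0529) n231
x 0.002 z -0.0560 (-0.0575..-0.0545) n262
x 0.008 z -0.0782 (-0.0842..-0.0563) n1168
x 0.014 z -0.0596 (-0.0851..-0.0581) n345
x 0.020 z -0.0546 (-0.0620..-0.0415) n1114
x 0.026 z -0.0397 (-0.0474..-0.0312) n682
x 0.032 z -0.0243 (-0.0346..-0.0112) n647
```

```bash
python3 -m inch '[[[0.049,-0.006,0,0.03,0],[0.049,-0.006,0,0.05,0],[0.049,-0.006,0,0.053,0],[0.049,-0.006,0,0.055,0],[0.049,-0.006,0,0.057,0],[0.049,-0.006,0,0.058,0],[0.049,-0.006,0,0.059,0],[0.049,-0.006,0,0.060,0]]]' 20
python3 plan.py
python3 -m inch '[[[0.0495,0,0,0,0],[0.05,0,0,0.0,0],[0.0505,0,0,0.001,0],[0.0510,0,0,0.001,0],[0.0512,0,0,0.001,0],[0.0514,0,0,0.001,0],[0.0516,0,0,0.001,0],[0.0518,0,0,0.001,0]]]' 20
python3 tilt.py|head -9
```

```text
t: 28.55
eef_pos: [0.4371, 0.3803, 0.0228]
ee_rot: [0.001, 0.726, 0.688, 0.0]
ft_force: [-6.9, -1.9, 34.2]
gripper_width: 0.592
finger_force: 77.0
now t 28.55 [0.4371 0.3803 0.0228] yaw 86.93 tilt [-0.0011  0.0014 -1.    ] q [-0.6719  0.7208 -0.173   2.0497  0.3046  0.3949 -1.1384] F [-6.9193 -1.8957 34.1852] grip 0.5924691178611767 77.02055811882019
t: 29.22
eef_pos: [0.4378, 0.3838, 0.0199]
ee_rot: [-0.001, 0.725, 0.689, 0.003]
ft_force: [-1.3, 2.7, 5.7]
gripper_width: 0.608
finger_force: 6.8
x -0.010 z -0.0557 (-0.0568..-0.0546) n169
x -0.004 z -0.0564 (-0.0580..-0.0550) n279
x 0.002 z -0.0573 (-0.0587..-0.0560) n326
x 0.008 z -0.0779 (-0.0841..-0.0566) n1221
x 0.014 z -0.0592 (-0.0843..-0.0578) n385
x 0.020 z -0.0601 (-0.0623..-0.0580) n414
x 0.026 z -0.0496 (-0.0622..-0.0326) n1305
x 0.032 z -0.0199 (-0.0394..0.0135) n1004
x 0.038 z 0.0121 (-0.0014..0.0135) n200
```

```bash
python3 -m inch '[[[0.0520,0,0,0.0,0],[0.0521,0,0,0,0],[0.0522,0,0,0,0],[0.0523,0,0,0,0],[0.0525,0,0,0,0],[0.053,0,0,-0.001,0],[0.055,0,0,-0.001,0],[0.06,0,0,-0.001,0]]]' 20
python3 tilt.py|head -9
python3 -m inch '[[[0.07,0,0,-0.001,0],[0.085,0,0,-0.001,0],[0.085,0,0,-0.001,0],[0.085,0,0,-0.02,0],[0.085,0,0,-0.06,0],[0.085,0,0,-0.10,0],[0.085,0,0,-0.13,0],[0.085,0,0,-0.13,0]]]' 25
python3 - <<'E'
from h import *
im,D=ctrl.read_camera("wrist");C=cam("wrist");P=cloud(C,D);M=(P[...,2]>.06)&(P[...,2]<.09)&(np.hypot(P[...,0]-.437,P[...,1]-.383)<.05);Q=P[M];print(len(Q),(Q.min(0)+Q.max(0))/2,np.ptp(Q,axis=0))
E
python3 plan.py '[[0.594,0.145,0.12,87.1]]'
```

```text
t: 29.93
eef_pos: [0.437, 0.3806, 0.0172]
ee_rot: [-0.0, 0.725, 0.688, -0.0]
ft_force: [0.1, -0.9, 0.3]
gripper_width: 0.7
finger_force: 0.0
x -0.010 z -0.0567 (-0.0578..-0.0549) n115
x -0.004 z -0.0567 (-0.0583..-0.0554) n349
x 0.002 z -0.0567 (-0.0580..-0.0554) n366
x 0.008 z -0.0777 (-0.0842..-0.0555) n1257
x 0.014 z -0.0568 (-0.0848..-0.0554) n420
x 0.020 z -0.0568 (-0.0582..-0.0548) n429
x 0.026 z -0.0568 (-0.0583..-0.0553) n450
x 0.032 z -0.0567 (-0.0583..-0.0549) n479
x 0.038 z -0.0376 (-0.0582..0.0113) n1673
t: 30.65
eef_pos: [0.44, 0.384, 0.1535]
ee_rot: [-0.0, 0.725, 0.688, 0.006]
ft_force: [0.4, 0.5, 0.4]
gripper_width: 0.995
finger_force: 0.0
3488 [0.4373 0.3931 0.0669] [0.0482 0.0482 0.0136]
now t 30.7 [0.4389 0.3827 0.1509] yaw 86.98 tilt [ 0.0058  0.0054 -1.    ] q [-0.5994  0.5273 -0.2687  1.9952  0.2266  0.6392 -1.0675] F [ 0.6194 -0.3706 -1.0718] grip 0.9954262642494961 0.0
[0.594, 0.145, 0.12, 87.1] -> dx -0.229 dy 0.167 dz 0.031 twist -0.1
```

Jar 2 (ring) stands upright in the wooden tray at about (0.437, 0.393). Now the last jar.

```bash
python3 -m inch '[[[0.085,-0.03,0.022,0,0],[0.085,-0.06,0.044,0,0],[0.085,-0.09,0.066,0,0],[0.085,-0.12,0.088,0,0],[0.085,-0.15,0.11,0,0],[0.085,-0.18,0.13,0.01,0],[0.085,-0.21,0.15,0.02,0],[0.085,-0.229,0.167,0.031,0]]]' 25
python3 - <<'E'
from h import *
im,D=ctrl.read_camera("wrist");C=cam("wrist");P=cloud(C,D);M=(abs(P[...,2]-.065)<.007)&(np.hypot(P[...,0]-.594,P[...,1]-.151)<.05);Q=P[M];print(len(Q),(Q.min(0)+Q.max(0))/2,np.ptp(Q,axis=0))
E
python3 plan.py '[[0.594,0.1495,0.022,88.1]]'
```

```text
t: 31.37
eef_pos: [0.5922, 0.1381, 0.1146]
ee_rot: [0.0, 0.727, 0.687, -0.002]
ft_force: [0.4, -1.2, 0.1]
gripper_width: 0.998
finger_force: 0.0
4449 [0.5964 0.1443 0.062 ] [0.0481 0.0484 0.0079]
now t 31.42 [0.5947 0.1326 0.1123] yaw 86.39 tilt [-0.007  -0.0017 -1.    ] q [-0.1178  0.6123 -0.2536  1.9485  0.2625  0.6165 -0.6062] F [ 2.0738 -2.9704 -0.3569] grip 0.9975075789162429 0.0
[0.594, 0.1495, 0.022, 88.1] -> dx 0.017 dy -0.002 dz 0.090 twist -1.7
```

```bash
python3 -m inch '[[[0.085,0.005,0,0,-1],[0.085,0.005,0,0,-1],[0.085,0.005,0,0,-1],[0.085,0.005,0,0,-1],[0.085,0.005,0,0,-1],[0.085,0.005,0,0,-1],[0.085,0.005,0,0,-1],[0.085,0.005,0,0,-1]]]' 25 
python3 plan.py '[[0.595,0.1485,0.022,88.1]]'
python3 - <<'E'
from h import *
C=cam("wrist");im,D=ctrl.read_camera("wrist");P=cloud(C,D);M=(abs(P[...,2]-.065)<.007)&(np.hypot(P[...,0]-.594,P[...,1]-.151)<.05);Q=P[M];print(len(Q),(Q.min(0)+Q.max(0))/2,np.ptp(Q,axis=0))
E
```

```text
t: 32.08
eef_pos: [0.592, 0.1486, 0.1165]
ee_rot: [0.0, 0.719, 0.695, 0.0]
ft_force: [-0.3, 1.5, -0.2]
gripper_width: 0.993
finger_force: 0.0
now t 32.08 [0.592  0.1486 0.1165] yaw 88.03 tilt [-0.      0.0002 -1.    ] q [-0.1309  0.6074 -0.268   1.9465  0.263   0.6208 -0.6027] F [-0.3437  1.5318 -0.1648] grip 0.9933175463378315 0.0
[0.595, 0.1485, 0.022, 88.1] -> dx 0.000 dy 0.003 dz 0.095 twist -0.1
4247 [0.5937 0.1501 0.0631] [0.048  0.0483 0.0102]
```

```bash
python3 -m inch '[[[0.085,0.001,0.002,0.03,0],[0.085,0.001,0.002,0.06,0],[0.085,0.001,0.002,0.085,0],[0.085,0.001,0.002,0.0945,0],[0.085,0.001,0.002,0.0945,0],[0.04,0.001,0.002,0.0945,0],[0.04,0.001,0.002,0.0945,0],[0.04,0.001,0.002,0.0945,0]]]' 25
python3 -m inch '[[[0.04,0,0,0,0],[0.04,0,0,0,0],[0.04,0,0,0,0],[0.04,0,0,-0.02,0],[0.04,0,0,-0.05,0],[0.04,-0.03,-0.012,-0.05,0],[0.04,-0.065,-0.026,-0.05,0],[0.04,-0.10,-0.04,-0.05,0]]]' 25
python3 -m inch '[[[0.04,-0.035,-0.012,0,0],[0.04,-0.07,-0.025,0,0],[0.04,-0.105,-0.037,0,0],[0.04,-0.14,-0.05,0,0],[0.04,-0.175,-0.062,0,0],[0.04,-0.21,-0.075,0,0],[0.04,-0.24,-0.087,0,0],[0.04,-0.26,-0.1,0,0]]]' 25
python3 plan.py '[[0.44,-0.255,0.0355,88.1]]'
```

```text
t: 32.8
eef_pos: [0.5951, 0.1496, 0.0235]
ee_rot: [0.001, 0.719, 0.695, 0.001]
ft_force: [-1.3, -0.6, 21.9]
gripper_width: 0.604
finger_force: 22.3
t: 33.47
eef_pos: [0.5509, 0.0506, 0.0729]
ee_rot: [0.001, 0.719, 0.695, 0.001]
ft_force: [0.5, -1.0, -3.4]
gripper_width: 0.599
finger_force: 27.7
t: 34.13
eef_pos: [0.4406, -0.2097, 0.0721]
ee_rot: [0.001, 0.721, 0.693, -0.0]
ft_force: [0.5, 0.4, -2.6]
gripper_width: 0.597
finger_force: 27.7
now t 34.13 [ 0.4406 -0.2097  0.0721] yaw 87.75 tilt [-0.0021  0.0009 -1.    ] q [ 0.5542  0.5781 -0.2724  2.2362  0.4204  0.3728 -0.1092] F [ 0.4997  0.3645 -2.6478] grip 0.5966158920094502 27.661498188972473
[0.44, -0.255, 0.0355, 88.1] -> dx -0.045 dy 0.001 dz 0.037 twist -0.4
```

```bash
python3 -m inch '[[[0.04,-0.025,0,0,0],[0.04,-0.044,0,0,0],[0.04,-0.044,0,0,0],[0.04,-0.044,0,0.02,0],[0.04,-0.044,0,0.037,0],[0.04,-0.044,0,0.037,0],[0.04,-0.044,0,0.037,0],[0.04,-0.044,0,0.037,0]]]' 25 >/dev/null
python3 -m inch '[[[0.04,-0.006,0,0,0],[0.04,-0.012,0,0,0],[0.04,-0.018,0,0,0],[0.04,-0.024,0,0,0],[0.04,-0.030,0,0,0],[0.04,-0.036,0,0,0],[0.04,-0.042,0,0,0],[0.04,-0.048,0,0,0]]]' 25
python3 -m inch '[[[0.04,-0.006,0,0,0],[0.04,-0.012,0,0,0],[0.04,-0.018,0,0,0],[0.04,-0.022,0,0,0],[0.04,-0.022,0,0.005,0],[0.04,-0.022,0,0.010,0],[0.04,-0.022,0,0.015,0],[0.04,-0.022,0,0.021,0]]]' 25
python3 -m inch '[[[0.04,0,0,0,0],[0.04,0,0,-0.01,0],[0.04,0,0,-0.02,0],[0.04,0,0,-0.03,0],[0.04,0,0,-0.045,0],[0.04,0,0,-0.045,0],[0.04,0,0,-0.045,0],[0.04,0,0,-0.045,0]]]' 25
python3 face.py 0.048 -0.036 92; python3 plan.py;python3 tilt.py
```

```text
t: 35.47
eef_pos: [0.4396, -0.2941, 0.0359]
ee_rot: [-0.001, 0.718, 0.696, 0.002]
ft_force: [1.3, 3.9, 3.2]
gripper_width: 0.597
finger_force: 25.5
t: 36.13
eef_pos: [0.4386, -0.3248, 0.0149]
ee_rot: [0.003, 0.72, 0.694, -0.001]
ft_force: [-2.2, -9.3, 13.3]
gripper_width: 0.599
finger_force: 34.2
t: 36.8
eef_pos: [0.4372, -0.3194, 0.0587]
ee_rot: [-0.0, 0.719, 0.695, -0.0]
ft_force: [-0.1, 0.4, -1.9]
gripper_width: 0.598
finger_force: 34.5
rows 171.1558 225.71895 cols 216.89874 430.34726 grey 0.0 183.46094
@@@@@@::::...                 @@@@@@
@@@@@#::::.....               @@@@@@
@@@@@::::::...                .@@@@@
@@@@@:::::....                 @@@@@
@@@@-:::::....                 %@@@@
@@*@::::::...                   @@@@
**++::::::::.           .       **@@
+++::::::-:..            :.     :+*@
+**::::--:...    ..       :-.    ++*
+++:::--::....-+****+:     :-:   +++
**-::---:....==-----=+-     --:  -++
+*:::---:...=----------:    ---   ++
==:::---:...------------    ---   ==
++:::---::..------------    --:   ++
*=::::--:...-----------:   .--.   +*
+=:::::--:..:---------:.   :-:   
[... 236 characters left out ...]
:::........     .:=*****++
now t 36.85 [ 0.4371 -0.3193  0.0584] yaw 88.0 tilt [ 0.0005 -0.0009 -1.    ] q [ 0.7734  0.646  -0.3107  2.1217  0.4496  0.4372  0.0753] F [-0.2895 -0.0164 -2.9227] grip 0.5923601544784945 34.51200485229492
x -0.010 z -0.0568 (-0.0582..-0.0555) n109
x -0.004 z -0.0568 (-0.0583..-0.0551) n357
x 0.002 z -0.0570 (-0.0587..-0.0555) n289
x 0.008 z -0.0778 (-0.0842..-0.0573) n1231
x 0.014 z -0.0592 (-0.0846..-0.0578) n396
x 0.020 z -0.0595 (-0.0611..-0.0579) n433
x 0.026 z -0.0596 (-0.0613..-0.0581) n475
x 0.032 z -0.0598 (-0.0614..-0.0579) n504
x 0.038 z -0.0595 (-0.0613..-0.0575) n547
x 0.044 z -0.0595 (-0.0617..-0.0578) n575
x 0.050 z -0.0432 (-0.0608..-0.0091) n1217
```

This one is also a ring (white centre, dark ring), so it goes in the wooden tray. I'll use the same righting arc.

```bash
python3 -m inch '[[[0.04,-0.028,0,0,0],[0.04,-0.028,0,0.02,0],[0.04,-0.028,0,0.04,0],[0.04,-0.028,0,0.05,0],[0.04,-0.028,0,0.05,0],[0.04,-0.028,0,0.05,0],[0.04,-0.025,0,0.05,0],[0.04,-0.021,0,0.05,0]]]' 25
python3 -m inch '[[[0.04,0.004,0,-0.003,0],[0.04,0.007,0,-0.008,0],[0.04,0.012,0,-0.014,0],[0.04,0.019,0,-0.018,0],[0.04,0.027,0,-0.022,0],[0.04,0.035,0,-0.024,0],[0.04,0.043,0,-0.025,0],[0.04,0.051,0,-0.025,0]]]' 25
python3 -m inch '[[[0.04,0.006,0,0,0],[0.04,0.012,0,0,0],[0.04,0.018,0,0,0],[0.04,0.024,0,0,0],[0.04,0.024,0,0,0],[0.04,0.024,0,0,0],[0.04,0.024,0,-0.02,0],[0.04,0.024,0,-0.04,0]]]' 25
python3 plan.py '[[0.46,-0.02,0.1,87.1],[0.50,0.23,0.1,87.1],[0.53,0.385,0.09,87.1]]'; python3 tilt.py
```

```text
t: 37.57
eef_pos: [0.4374, -0.3429, 0.0099]
ee_rot: [0.002, 0.72, 0.694, -0.001]
ft_force: [-1.8, -9.9, 1.8]
gripper_width: 0.6
finger_force: 34.8
t: 38.23
eef_pos: [0.4389, -0.2971, 0.0371]
ee_rot: [0.005, 0.721, 0.693, -0.003]
ft_force: [-3.7, -11.2, 10.8]
gripper_width: 0.598
finger_force: 59.6
t: 38.9
eef_pos: [0.4382, -0.2641, 0.0733]
ee_rot: [-0.002, 0.719, 0.695, -0.0]
ft_force: [0.5, -0.8, -2.6]
gripper_width: 0.598
finger_force: 61.2
now t 38.9 [ 0.4382 -0.2641  0.0733] yaw 88.09 tilt [ 0.0023 -0.0035 -1.    ] q [ 0.6833  0.598  -0.3093  2.1795  0.4267  0.4249 -0.0017] F [ 0.4696 -0.79   -2.553 ] grip 0.5977539530380533 61.2291955947876
[0.46, -0.02, 0.1, 87.1] -> dx 0.245 dy 0.014 dz -0.027 twist 1.0
[0.5, 0.23, 0.1, 87.1] -> dx 0.252 dy 0.027 dz -0.000 twist 0.0
[0.53, 0.385, 0.09, 87.1] -> dx 0.156 dy 0.022 dz 0.010 twist 0.0
x -0.010 z -0.0562 (-0.0574..-0.0548) n120
x -0.004 z -0.0576 (-0.0592..-0.0563) n246
x 0.002 z -0.0593 (-0.0611..-0.0575) n271
x 0.008 z -0.0781 (-0.0839..-0.0595) n1191
x 0.014 z -0.0621 (-0.0848..-0.0549) n638
x 0.020 z -0.0502 (-0.0630..-0.0400) n1085
x 0.026 z -0.0346 (-0.0441..-0.0226) n750
x 0.032 z -0.0151 (-0.0275..0.0005) n615
x 0.038 z -0.0027 (-0.0050..-0.0026) n5
```

```bash
python3 -m inch '[[[0.04,0.03,0.014,-0.027,1],[0.04,0.07,0.014,-0.027,1],[0.04,0.11,0.014,-0.027,1],[0.04,0.15,0.014,-0.027,1],[0.04,0.19,0.014,-0.027,1],[0.04,0.22,0.014,-0.027,1],[0.04,0.245,0.014,-0.027,1],[0.04,0.245,0.014,-0.027,1]]]' 25 >/dev/null
python3 -m inch '[[[0.04,0.04,0.005,0,0],[0.04,0.08,0.01,0,0],[0.04,0.12,0.015,0,0],[0.04,0.16,0.02,0,0],[0.04,0.20,0.025,0,0],[0.04,0.23,0.03,0,0],[0.04,0.252,0.035,0,0],[0.04,0.252,0.035,0,0]]]' 25 >/dev/null
python3 -m inch '[[[0.04,0.03,0.01,0,0],[0.04,0.065,0.02,0,0],[0.04,0.10,0.03,0,0],[0.04,0.13,0.034,0,0],[0.04,0.153,0.034,0,0],[0.04,0.153,0.034,0,0],[0.04,0.153,0.034,0,0],[0.04,0.153,0.034,0,0]]]' 25
python3 plan.py '[[0.55,0.385,0.0225,87.1]]'; python3 tilt.py|head -9
```

```text
t: 40.95
eef_pos: [0.5515, 0.3773, 0.0997]
ee_rot: [0.0, 0.726, 0.688, -0.002]
ft_force: [0.1, -1.2, -2.0]
gripper_width: 0.598
finger_force: 61.1
now t 40.95 [0.5515 0.3773 0.0997] yaw 86.97 tilt [-0.003  -0.0019 -1.    ] q [-0.4961  0.6878 -0.2564  1.8171  0.2626  0.6735 -0.9566] F [ 0.1255 -1.1871 -2.0046] grip 0.5984040842555365 61.133873462677
[0.55, 0.385, 0.0225, 87.1] -> dx 0.008 dy -0.002 dz 0.077 twist -0.1
x -0.010 z -0.0560 (-0.0569..-0.0548) n121
x -0.004 z -0.0575 (-0.0593..-0.0561) n252
x 0.002 z -0.0592 (-0.0609..-0.0578) n274
x 0.008 z -0.0780 (-0.0843..-0.0594) n1187
x 0.014 z -0.0620 (-0.0843..-0.0532) n649
x 0.020 z -0.0498 (-0.0620..-0.0401) n1067
x 0.026 z -0.0344 (-0.0440..-0.0209) n761
x 0.032 z -0.0144 (-0.0268..0.0009) n591
x 0.038 z -0.0054 (-0.0061..-0.0046) n2
```

```bash
python3 -m inch '[[[0.049,0.003,0,0.03,0],[0.049,0.003,0,0.06,0],[0.049,0.003,0,0.072,0],[0.049,0.003,0,0.074,0],[0.049,0.003,0,0.076,0],[0.049,0.003,0,0.078,0],[0.049,0.003,0,0.080,0],[0.049,0.003,0,0.080,0]]]' 20
python3 -m inch '[[[0.05,0,0,0,0],[0.0505,0,0,0.0,0],[0.0508,0,0,0.001,0],[0.0511,0,0,0.001,0],[0.0514,0,0,0.001,0],[0.0517,0,0,0.001,0],[0.0519,0,0,0.001,0],[0.0520,0,0,0.001,0]]]' 20
python3 tilt.py|head -9
```

```text
t: 41.67
eef_pos: [0.5534, 0.3831, 0.022]
ee_rot: [0.0, 0.725, 0.688, 0.001]
ft_force: [0.9, -0.9, -1.3]
gripper_width: 0.594
finger_force: 61.1
t: 42.33
eef_pos: [0.5526, 0.3833, 0.0202]
ee_rot: [-0.0, 0.725, 0.688, 0.001]
ft_force: [-0.6, 0.8, -0.3]
gripper_width: 0.612
finger_force: 0.2
x -0.010 z -0.0543 (-0.0558..-0.0529) n229
x -0.004 z -0.0549 (-0.0564..-0.0533) n300
x 0.002 z -0.0554 (-0.0568..-0.0542) n327
x 0.008 z -0.0777 (-0.0843..-0.0547) n1218
x 0.014 z -0.0567 (-0.0844..-0.0550) n405
x 0.020 z -0.0571 (-0.0587..-0.0559) n403
x 0.026 z -0.0577 (-0.0592..-0.0513) n469
x 0.032 z -0.0403 (-0.0588..0.0128) n1432
x 0.038 z -0.0017 (-0.0268..0.0137) n564
```

```bash
python3 -m inch '[[[0.0521,0,0,0.0,0],[0.0522,0,0,0,0],[0.0524,0,0,0,0],[0.0527,0,0,0,0],[0.053,0,0,0,0],[0.055,0,0,0,0],[0.06,0,0,0,0],[0.07,0,0,0,0]]]' 20
python3 -m inch '[[[0.085,0,0,0,0],[0.085,0,0,0,0],[0.085,0,0,0,0],[0.085,0,0,-0.02,0],[0.085,0,0,-0.06,0],[0.085,0,0,-0.10,0],[0.085,0,0,-0.14,0],[0.085,0,0,-0.16,0]]]' 25
python3 -m inch '[[[0.085,-0.03,0,0,0],[0.085,-0.06,0,0,0],[0.085,-0.09,0,0,0],[0.085,-0.12,0,0,0],[0.085,-0.15,0,0,0],[0.085,-0.18,0,0,0],[0.085,-0.20,0,0,0],[0.085,-0.20,0,0,0]]]' 25
python3 - <<'E'
from h import *
for n in ["top","scene"]:
    C=cam(n);im,D=ctrl.read_camera(n);P=cloud(C,D)
    M=(P[...,2]>.06)&(P[...,2]<.085)&(P[...,0]>.3)&(P[...,0]<.66)&(abs(P[...,1])<.5)
    k,l,s,c=cv2.connectedComponentsWithStats(M.astype(np.uint8))
    for i in range(1,k):
        if s[i,4]>60: Q=P[l==i];print(n,s[i,4],(Q.min(0)+Q.max(0))/2,np.ptp(Q,axis=0))
cv2.imwrite("pics/end.png",im[:,:,::-1])
E
```

```text
t: 43.05
eef_pos: [0.5523, 0.3825, 0.0198]
ee_rot: [-0.0, 0.725, 0.688, -0.0]
ft_force: [-0.4, -0.8, -0.7]
gripper_width: 0.814
finger_force: 0.0
t: 43.72
eef_pos: [0.5542, 0.3844, 0.1851]
ee_rot: [0.0, 0.725, 0.688, 0.004]
ft_force: [0.6, 0.8, 0.2]
gripper_width: 0.992
finger_force: 0.0
t: 44.38
eef_pos: [0.5414, 0.1758, 0.1794]
ee_rot: [0.001, 0.728, 0.686, -0.002]
ft_force: [0.5, -0.3, 0.8]
gripper_width: 0.995
finger_force: 0.0
top 265 [ 0.5564 -0.3639  0.0674] [0.0471 0.0468 0.0135]
top 278 [0.5506 0.3974 0.0705] [0.0463 0.0488 0.0174]
top 295 [0.4371 0.3948 0.0688] [0.0445 0.0477 0.0176]
scene 254 [0.4396 0.3961 0.0712] [0.0515 0.0505 0.0222]
scene 271 [0.5545 0.3974 0.0711] [0.0491 0.0501 0.0221]
scene 270 [ 0.5592 -0.3648  0.0687] [0.0526 0.0501 0.0166]
```

View pics/end.png

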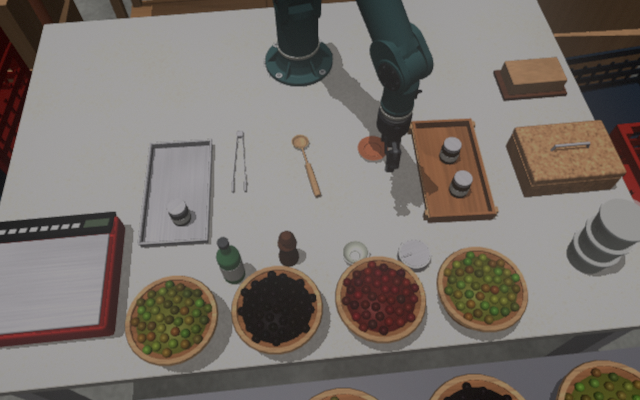

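The final view shows one upright jar in the steel tray at (180,212) and two in the wooden tray at (451,150) and (461,184). The spoon, tongs and the other things are where they started, and the gripper is clear. I'll hand it in.

```bash
python3 -c "
from workcell import ctrl
print(ctrl.finish_job())"
```

```text
the job is handed in; nothing more can be done
None
```

All three jars were turned up and read: the two stamped with a ring stand upright in the wooden tray, the one stamped with a bar stands upright in the steel tray, nothing else looked moved in the last picture, and the job was handed in at about 44 s with no verdict returned.

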